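# Hang a propeller kit on an upright outboard shaft

## Robot

A 6-joint arm with a two-finger parallel gripper is mounted at the origin on the work surface. World frame = base frame: x ahead of the robot, y to its left, z up, the work surface at z = 0. Lengths are in mm, angles in rad, forces in N, time in s.
With the tool pointing down it reaches from about 250 to 775 mm from the base axis. Payload 4 kg.
Tool frame: the origin (TCP) lies on the mounting face of the last link; the fingertips stand 199 mm ahead of it and the grasp point (between the pads) lies 180 mm ahead of it; z points along the fingers, y is the direction in which the jaws open and shut (so a half turn about z gives the same grasp; the last joint's range is limited). The gripper opens to 94 mm and grips with 3 to 60 N. Pads are 16 mm wide; open, the fingers measure 119 mm over their backs; the gripper's body (75 mm by 177 mm) begins 78 mm behind the grasp point.
Start: joints at [-1.387, 0.087, 1.371, -0, 1.684, -0.103], TCP at [155.58, -527.537, 404.706] pointing down, gripper open.
Joint ranges: [-3.1, 3.1], [-0.76, 2.03], [0.27, 2.55], [-1.08, 4.22], [0.17, 2.65], [-2.57, 2.57]. Speed limits (rad/s): [2.79, 2.79, 3.14, 3.14, 3.14, 3.14].

## Interface

Orientations are given as a unit quaternion [x, y, z, w].
In Python, from workcell import status, cams, workorder gives the robot as it stands.
- The arm moves only by the tool play_rows, never from a script. Its argument "deltas" is a list of rows, each a list of 2 entries, a list of its own where there are three numbers: the shift along the tool's x, y, z in cm, then the turn, a rotation vector about the tool's x, y, z in rad. In form: [[[dx, dy, dz], [wx, wy, wz]], ...]. A call has exactly 8 rows; each row is the pose to reach, as a shift and turn from the pose measured when the call began, along the tool's axes at that moment; what a row does not reach only later rows make up. A row lasts 1/12 s, in which the tool goes at most 41.7 mm and 7.16 degrees, less where a joint would pass 70% of its speed; a pose out of reach is approached as far as the arm can. A call with a gripper value outside its range is refused whole. "fingers" is the closure, from 0 (fully open) to 1 (shut), set as the call begins (left out, the last holds). The fingers move at their own pace and stop on an object; the grip force is fixed at half the most. Time passes only in rows, so rows that repeat a pose let the fingers close, or fill a call up. It gives the time, the measured TCP pose, the force and the opening at its end, in the units of the state.
- status.sense(): the state, without advancing time (a new reading comes with each control period).
- cams.snapshot(name): name is "side" or "top" or "wrist"; returns the picture (420x560x3 uint8, red, green, blue); there is no depth.
- cams.calibration(name): a dict with "K" (3x3 intrinsics, pixels), "camera_from_world" (4x4, takes a point from world to camera coordinates). Camera axes: x right, y down, z forward; pixel columns grow to the right and rows downward; lengths in mm; the calibration is good to about 2 mm. A picture is of the moment at which its call begins: read the wrist's pose just before it. calibration takes no time and is no camera call; for the wrist camera it gives the pose at the moment of the call.
- workorder.finish_job(): hands the job in, once; it reports no verdict.
The state is a dict: "clock": time; "q": joint angles; "qd": joint speeds; "joint_efforts": joint torques, N m; "tcp_pos": TCP position; "tool_rot": TCP orientation; "contact_force": force on the tool from outside, world axes, zero at the start; "moment": the same for the moment, N m; "width": opening from 0.0 (shut) to 1.0 (fully open).
Only numpy, scipy, OpenCV 4.12 (cv2) and the standard library are available. Lean on these libraries where they do the work, as an engineer would, in place of code of your own. Each camera call takes 0.05 s, during which the arm holds its last target.

## Task

The propeller shaft of a small outboard stands upright in the vice. Put its propeller set on in working order: the brass thrust washer with its collar up, the propeller over that collar with its narrow end up, the flanged steel spacer with its sleeve up, and last the black cone cap, rim down over the spacer. Lower each part fully home, square on the one below, rather than letting it drop down the shaft, and leave the loose gear, the tools, the bottle and the tub where they are.

Things in the scene. Friction and masses are not known exactly. Their poses are not given: they have to be found in the camera images.
- shaft_seat (a point): Top face of the flat steel shoulder, 32 mm across, on which the thrust washer sits; the point is on the shaft's axis, 55 mm above the table. The plain round vertical shaft, 16 mm in diameter, rises 78 mm above it; its last 10 mm taper to 10 mm. 9 mm below the shoulder is the aluminium carrier flange, 80 mm across. z is up; x and y are the vice's.
- vice: Fixed low green drill-press vice, 200 x 86 mm, 40 mm high, gripping the bearing carrier of the upright shaft; its screw and small cross handle (76 mm wide, 26 mm above the table) reach 125 mm from the shaft towards its -x. Point: on the shaft's axis at table height.
- shaft_tip (a point): The top of the same shaft, on its axis, 133 mm above the table.
- washer_mid (a point): Loose brass thrust washer in the tray, collar up: flange 76 mm in diameter, 8 mm thick, at the bottom; above it a round collar 40 mm in diameter, 18 mm high (26 mm in all); plain 20 mm bore. The point is its centre, half-way up, 13 mm above its underside; z points to the collar end. About 160 g. Home: underside on the shaft's shoulder.
- propeller_mid (a point): Loose aluminium 3-blade propeller, 180 mm across, standing on the table: hub 50 mm high, diameter 62 mm up to 22 mm, 56 mm from 28 mm up (narrow end). Blades lie in the lower 25 mm. Bore 20 mm; a recess 50 mm wide, 20 mm deep in its lower end goes over the washer's collar. Point: hub axis, half-way up (25 mm); z to the narrow end. About 420 g. Home: lower end on the washer's flange.
- spacer_mid (a point): Loose steel flanged spacer in the tray, sleeve up: flange 50 mm in diameter, 6 mm thick, at the bottom; above it a round sleeve 32 mm in diameter, 22 mm high (28 mm in all); plain 20 mm bore. The point is its centre, half-way up, 14 mm above its underside; z points to the sleeve end. About 110 g. Home: flange on the narrow end of the propeller's hub.
- cap_mid (a point): Loose black plastic cone cap in the tray, standing on its open rim: 52 mm in diameter up to 24 mm, then a rounded cone, 52 mm high in all; a 40 mm blind bore, 26 mm deep, opens at the rim and slips over the spacer's sleeve. The point is on its axis, half-way up, 26 mm above the rim; z points to the closed end. About 70 g. Home: rim on the spacer's flange.
- tray: Fixed shallow plywood tray, 240 x 240 mm, floor 4 mm thick, lip 4 mm thick and 10 mm high, holding washer, spacer, cap and gear, one near each corner, about 55 mm from the middle both ways (which is where varies). It lies on one side of the vice, the propeller on the other (sides vary). Point: centre of its underside; x and y along its sides.
- gear: Loose dark steel bevel gear, 64 mm in diameter and 24 mm high, in the tray; not part of the job, to be left where it is. The point is the centre of its underside.
- oil_bottle: Loose white oil bottle, 68 mm in diameter, 190 mm high, at the far side of the table; leave it. The point is the centre of its underside.
- grease_tub: Loose grey grease tub, 84 mm in diameter, 65 mm high, at the far side; leave it. The point is the centre of its underside.
- wrench: Loose steel wrench, 200 mm long, lying flat at the far side, beyond the screwdriver; leave it. The point is its middle, on its underside; x runs along it.
- screwdriver: Loose screwdriver with a wooden handle, 210 mm long, lying beyond the vice; leave it. The point is its middle, on its underside; x runs along it.
Things that resemble listed ones, but are neither listed nor needed, are in the scene too. Leave any orange, pink or turquoise look-alike of the part that bears cap_mid alone.

How it is judged:
By the outcome, as a careful person would: the job done as asked, in the order asked, and still so for the second after the job is handed in, with the robot touching nothing.
It also fails if it takes over 72 s, if anything falls off the work surface, if the arm or the gripper's body presses on something with over 40 N, if the wrist force passes 120 N, or if a joint passes its speed limit or range.

## Working session

There is one attempt and no reset: what is moved stays moved. The work goes in short steps, Python scripts to look and compute and a tool call to move; the robot and the scene stay as the last step left them, time stands still between calls to the robot, and variables do not carry over. Pictures are saved under pics/ and viewed, and the job is handed in when it is done.

Besides the shell and the picture viewer there is one more tool, called as name(argument=value, ...), one argument or row to a line, values as JSON. play_rows: Moves the arm, as the interface text tells. Its arguments: {"type":"object","properties":{"deltas":{"type":"array"},"fingers":{"type":"number"}},"required":["deltas"]}

```bash
ls; mkdir -p pics
python3 - <<'E'
from workcell import status,cams
import cv2
print(status.sense())
for n in ("side","top","wrist"):
    c=cams.calibration(n); print(n,c["K"],c["camera_from_world"])
for n in ("side","top","wrist"):
    cv2.imwrite(f"pics/{n}0.png",cams.snapshot(n)[:,:,::-1])
E
```

```text
pics
{'clock': 0.0, 'q': array([-1.38710166e+00,  8.79631632e-02,  1.37223687e+00, -1.59220242e-05,
        1.68359055e+00, -1.03084097e-01]), 'qd': array([-0.00163496,  0.00058693, -0.00020918, -0.00081508,  0.00170023,
        0.00055954]), 'joint_efforts': array([-1.97840985e-03, -3.40184391e+01, -3.02429867e+01,  7.16269319e-02,
        3.29552300e-02, -1.49746807e-04]), 'tcp_pos': array([ 155.55719303, -527.43168078,  403.50805276]), 'tool_rot': array([ 9.89736874e-01,  1.42897562e-01, -5.21871486e-05, -1.09775529e-03]), 'contact_force': array([-0.1067842 ,  0.73548733, -1.28614371]), 'moment': array([-0.02505734,  0.02406652, -0.02344131]), 'width': 0.9993150549535246}
side [[380.72470246   0.         278.3527888 ]
 [  0.         380.72470246 210.63551445]
 [  0.           0.           1.        ]] [[-6.77840215e-01 -7.35206386e-01  2.05258893e-03  4.73289988e+02]
 [-3.81323213e-01  3.49179878e-01 -8.55959123e-01  3.24343397e+02]
 [ 6.28589890e-01 -5.80986216e-01 -5.17039425e-01  6.23832439e+02]
 [ 0.00000000e+00  0.00000000e+00  0.00000000e+00  1.00000000e+00]]
top [[454.71153223   0.         277.24808061]
 [  0.         454.71153223 212.36662676]
 [  0.           0.           1.        ]] [[ 2.77623540e-03 -9.99972872e-01 -6.82261685e-03  5.44535055e+01]
 [-9.95294370e-01 -2.10228988e-03 -9.68746497e-02  6.06043016e+02]
 [ 9.68576785e-02  7.05945897e-03 -9.95273206e-01  1.12606007e+03]
 [ 0.00000000e+00  0.00000000e+00  0.00000000e+00  1.00000000e+00]]
wrist [[322.01470584   0.         280.30875049]
 [  0.         322.01470584 207.70916487]
 [  0.           0.           1.        ]] [[ 2.82986162e-01 -9.59122677e-01 -1.58847898e-03 -5.48597000e+02]
 [-9.18948116e-01 -2.71606359e-01  2.85944655e-01 -3.02606398e+01]
 [-2.74687444e-01 -7.94586508e-02 -9.58244818e-01  3.92863063e+02]
 [ 0.00000000e+00  0.00000000e+00  0.00000000e+00  1.00000000e+00]]
```

View pics/side0.png

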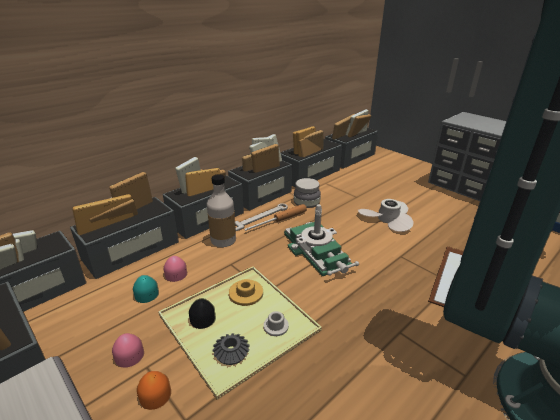

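View pics/top0.png

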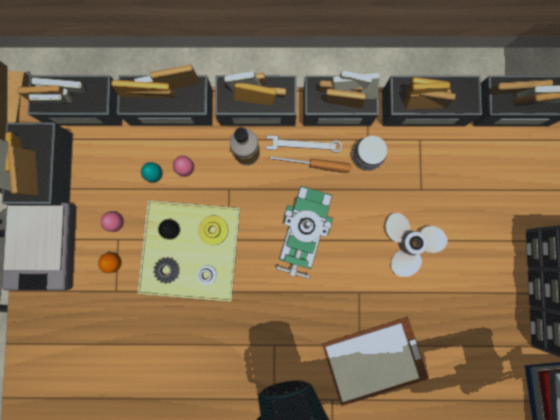

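View pics/wrist0.png

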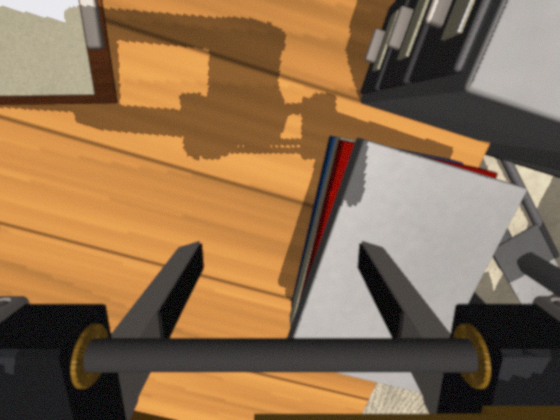

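```bash
cat > h.py <<'E'
import numpy as np, cv2
from scipy.spatial.transform import Rotation as R
from workcell import status,cams
def rayplane(c,px,z):
    K=c["K"];T=c["camera_from_world"]
    o=-T[:3,:3].T@T[:3,3]
    d=T[:3,:3].T@np.linalg.solve(K,[px[0],px[1],1.])
    return o+d*(z-o[2])/d[2]
def proj(c,p):
    T=c["camera_from_world"];q=c["K"]@(T[:3,:3]@np.asarray(p,float)+T[:3,3]);return q[:2]/q[2]
def local(world_shift):   # world mm -> tool-axes cm
    s=status.sense();return R.from_quat(s["tool_rot"]).as_matrix().T@np.asarray(world_shift)/10
def snap(n,tag):
    c=cams.calibration(n);im=cams.snapshot(n)[:,:,::-1].copy();cv2.imwrite(f"pics/{tag}.png",im);return c,im
E
python3 - <<'E'
import cv2
im=cv2.imread("pics/top0.png")
a=cv2.resize(im[190:310,130:250],None,fx=5,fy=5,interpolation=cv2.INTER_CUBIC)
cv2.imwrite("pics/tz1.png",a)
b=cv2.resize(im[180:290,270:460],None,fx=4,fy=4,interpolation=cv2.INTER_CUBIC)
cv2.imwrite("pics/tz2.png",b)
E
```

```text
(no output)
```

View pics/tz1.png

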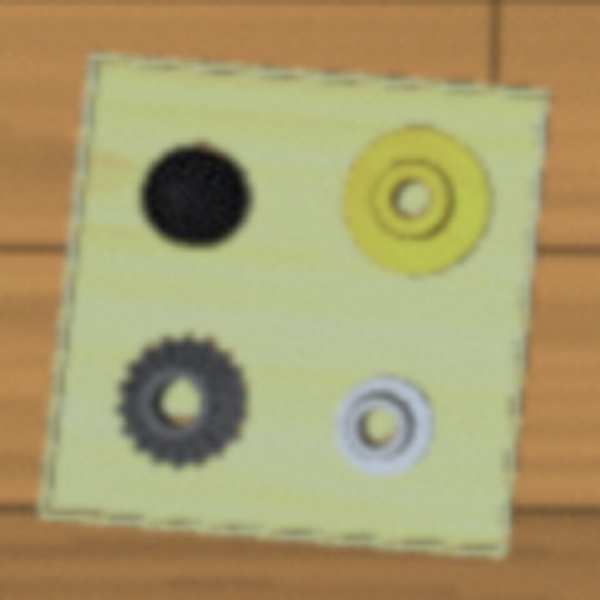

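View pics/tz2.png

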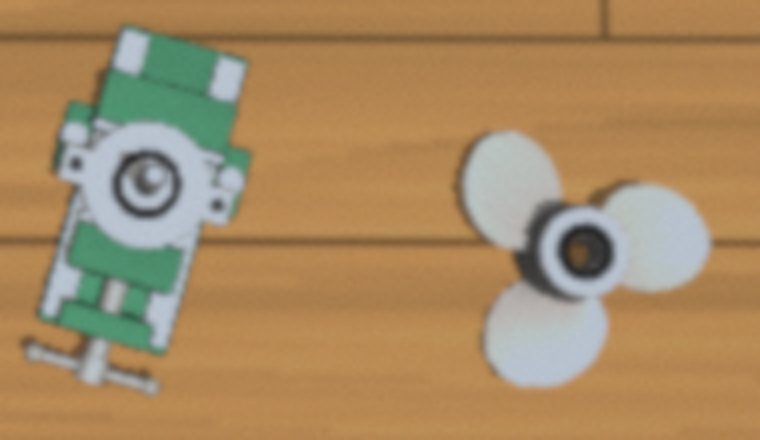

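Run:
```python
from h import *
c=cams.calibration("top")
for n,x,y,f,ox,oy,z in [("washer",417,201,5,130,190,12),("spacer",384,426,5,130,190,10),("cap",196,197,5,130,190,20),("gear",182,402,5,130,190,15),("prop",584,251,4,270,180,50),("flange",147,185,4,270,180,46),("tip",146,178,4,270,180,133)]:
    p=((x+.5)/f-.5+ox,(y+.5)/f-.5+oy); print(n,np.round(p,1),np.round(rayplane(c,p,z),1))
```

```text
washer [213.  229.8] [562.2 221.3  12. ]
spacer [206.4 274.8] [447.3 236.5  10. ]
cap [168.8 229. ] [563.5 333.3  20. ]
gear [166. 270.] [459.3 338.9  15. ]
prop [415.6 242.4] [ 530. -287.   50.]
flange [306.4 225.9] [570.6 -17.   46. ]
tip [306.1 224.1] [568.7 -11.5 133. ]
```

play_rows(
  deltas=[
    [[2, -1.4, 0], [0, 0, 0]],
    [[5, -3.4, 0], [0, 0, 0]],
    [[8.3, -5.7, 0], [0, 0, 0]],
    [[11.7, -8, 0], [0, 0, 0]],
    [[15.1, -10.4, 0], [0, 0, 0]],
    [[18.5, -12.7, 0], [0, 0, 0]],
    [[21.9, -15.1, 0], [0, 0, 0]],
    [[25.3, -17.4, 0], [0, 0, 0]],
  ],
  fingers=0,
)

```text
clock: 0.82
tcp_pos: [349.6, -287.1, 403.9]
tool_rot: [0.99, 0.143, -0.0, -0.001]
contact_force: [0.9, -1.0, -0.2]
width: 1.003
```

play_rows(
  deltas=[
    [[3.4, -2.35, 0], [0, 0, 0]],
    [[6.8, -4.7, 0], [0, 0, 0]],
    [[10.2, -7.05, 0], [0, 0, 0]],
    [[13.6, -9.4, 0], [0, 0, 0]],
    [[17, -11.75, 0], [0, 0, 0]],
    [[20.4, -14, 0], [0, 0, 0]],
    [[23.5, -16.2, 0], [0, 0, 0]],
    [[25.5, -17.6, 0], [0, 0, 0]],
  ],
)

```text
clock: 1.48
tcp_pos: [546.0, -43.1, 403.6]
tool_rot: [0.99, 0.144, -0.0, -0.002]
contact_force: [-0.2, 0.4, -1.0]
width: 1.002
```

Run:
```python
from h import *
print(status.sense()["tcp_pos"])
c,im=snap("wrist","w1"); s=status.sense(); print(s["tcp_pos"],s["tool_rot"],np.abs(s["qd"]).max())
print(proj(c,[570,-15,133]),proj(c,[570,-15,46]))
np.save("w1.npy",c["camera_from_world"])
```

```text
[545.9693183  -43.1479856  403.59262481]
[547.36503505 -41.17914923 403.15604242] [ 9.89335480e-01  1.45627410e-01  6.06687316e-04 -2.75644648e-03] 0.09566420931300454
[256.65971162 180.34306341] [262.67913768 163.44241928]
```

View pics/w1.png

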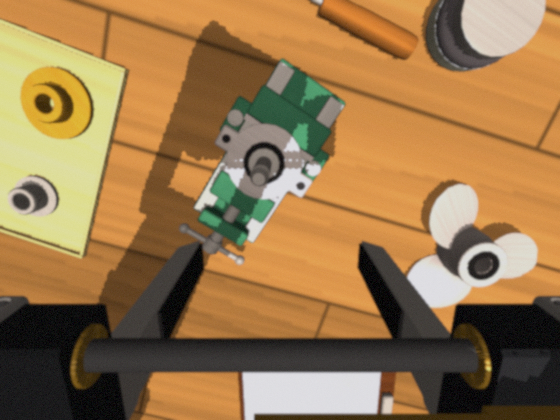

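Run:
```python
import cv2
im=cv2.imread("pics/w1.png")
cv2.imwrite("pics/w1a.png",cv2.resize(im[110:220,200:330],None,fx=5,fy=5,interpolation=cv2.INTER_CUBIC))
```

```text
(no output)
```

View pics/w1a.png

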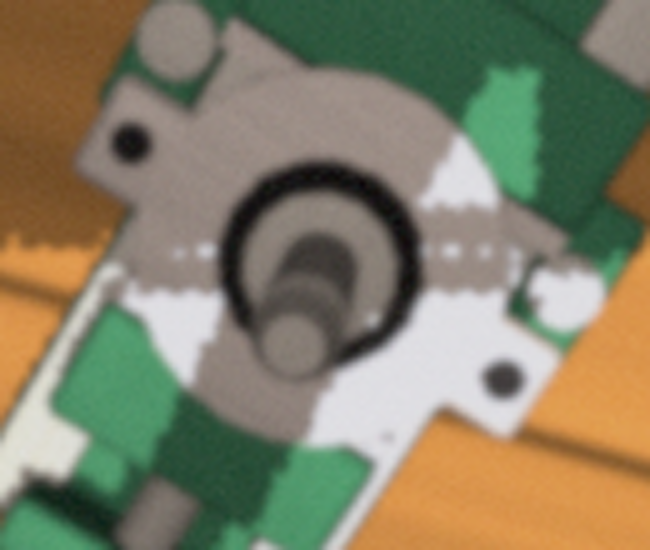

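Run:
```python
from h import *
c={"K":cams.calibration("wrist")["K"],"camera_from_world":np.load("w1.npy")}
print(rayplane(c,(258.4,178.8),133),rayplane(c,(263.8,162.1),55),rayplane(c,(481.5,263),50))
im=cv2.imread("pics/w1.png")
g=cv2.cvtColor(im,cv2.COLOR_BGR2HSV)
cv2.imwrite("pics/w1b.png",cv2.resize(im[50:230,0:110],None,fx=3,fy=3,interpolation=cv2.INTER_CUBIC))
```

```text
[571.59643523 -15.99274943 133.        ] [573.13722542 -15.82513343  55.        ] [ 532.4045383  -284.90190822   50.        ]
```

View pics/w1b.png

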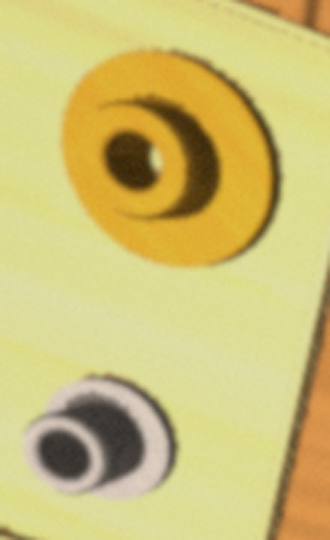

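play_rows(
  deltas=[
    [[1, -2.5, 0], [0, 0, 0]],
    [[2.3, -6.1, 0], [0, 0, 0]],
    [[3.7, -10, 0], [0, 0, 0]],
    [[5.1, -14, 0], [0, 0, 0]],
    [[6.5, -17.8, 1.5], [0, 0, 0]],
    [[7.7, -21.2, 3.5], [0, 0, 0]],
    [[8.6, -23.5, 5.5], [0, 0, 0]],
    [[9, -24.7, 7], [0, 0, 0]],
  ],
)

```text
clock: 2.2
tcp_pos: [561.6, 224.8, 332.1]
tool_rot: [0.989, 0.147, -0.001, -0.003]
contact_force: [-1.5, 0.0, -0.1]
width: 1.002
```

Run:
```python
from h import *
c,im=snap("wrist","w2"); s=status.sense(); print(s["tcp_pos"],s["tool_rot"],np.abs(s["qd"]).max())
np.save("w2.npy",c["camera_from_world"])
```

```text
[560.97042764 225.34403142 328.48742075] [ 0.98899772  0.14784737 -0.00375655 -0.0032476 ] 0.0818400313442423
```

View pics/w2.png

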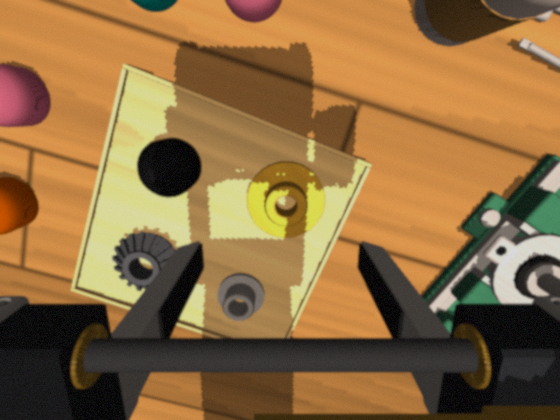

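Run:
```python
from h import *
c={"K":cams.calibration("wrist")["K"],"camera_from_world":np.load("w2.npy")}
im=cv2.imread("pics/w2.png");h=cv2.cvtColor(im,cv2.COLOR_BGR2HSV)
print(h[180,262],h[200,300],h[190,220],h[150,350])
m=((h[...,1]>190)&(h[...,0]>20)).astype(np.uint8)
m[:, :200]=0;m[:140]=0;m[260:]=0;m[:,350:]=0
m=cv2.morphologyEx(m,cv2.MORPH_OPEN,np.ones((3,3)))
cs,_=cv2.findContours(m,cv2.RETR_EXTERNAL,cv2.CHAIN_APPROX_NONE)
k=max(cs,key=cv2.contourArea);e=cv2.fitEllipse(cv2.convexHull(k));print(e,cv2.contourArea(k))
print(rayplane(c,e[0],12))
print(proj(c,[562,221,30]))
cv2.ellipse(im,e,(0,0,255),1)
cv2.imwrite("pics/w2a.png",cv2.resize(im[140:340,100:350],None,fx=3,fy=3,interpolation=cv2.INTER_CUBIC))
```

```text
[ 19 200 140] [ 19 199 141] [ 30  88 219] [ 15 163 117]Traceback (most recent call last):
  File "<stdin>", line 9, in <module>
ValueError: max() iterable argument is empty
```

Run:
```python
from h import *
c={"K":cams.calibration("wrist")["K"],"camera_from_world":np.load("w2.npy")}
im=cv2.imread("pics/w2.png");h=cv2.cvtColor(im,cv2.COLOR_BGR2HSV)
m=((h[...,1]>170)&(h[...,0]>16)).astype(np.uint8)
m[:, :200]=0;m[:140]=0;m[260:]=0;m[:,350:]=0
m=cv2.morphologyEx(m,cv2.MORPH_OPEN,np.ones((3,3)))
cs,_=cv2.findContours(m,cv2.RETR_EXTERNAL,cv2.CHAIN_APPROX_NONE)
k=max(cs,key=cv2.contourArea);e=cv2.fitEllipse(cv2.convexHull(k));print(e,cv2.contourArea(k))
print(rayplane(c,e[0],12))
print(proj(c,[562,221,30]))
cv2.ellipse(im,e,(0,0,255),1)
cv2.imwrite("pics/w2a.png",cv2.resize(im[140:340,100:350],None,fx=3,fy=3,interpolation=cv2.INTER_CUBIC))
```

```text
((285.5339660644531, 198.6370391845703), (75.0118637084961, 75.4691390991211), 85.42186737060547) 3510.0
[564.83356974 223.13156864  12.        ]
[287.02970091 207.25215511]
```

View pics/w2a.png

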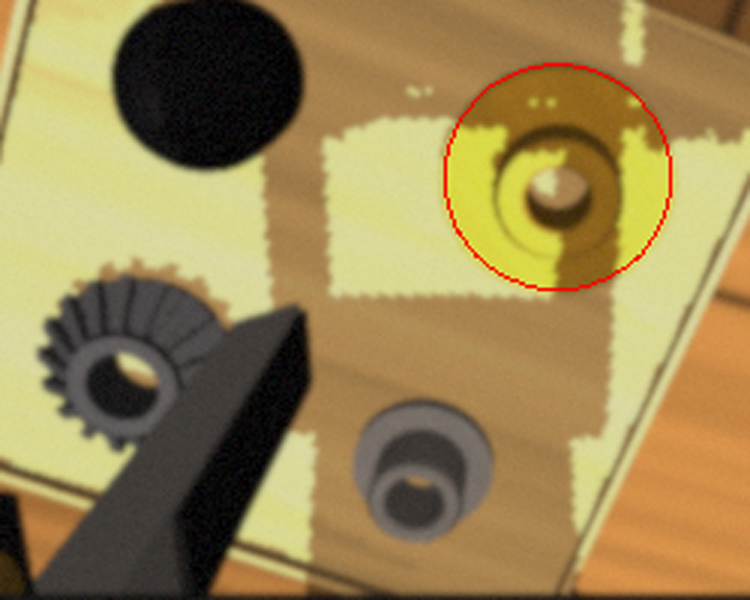

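```bash
cat >> h.py <<'E'
def plan(p,yaw=0.29):
    s=status.sense();r=R.from_quat(s["tool_rot"])
    t=R.from_euler('z',yaw)*R.from_euler('x',np.pi)
    print("t",round(s["clock"],2),"tcp",np.round(s["tcp_pos"],1),"F",np.round(s["contact_force"],1),"w",round(s["width"],3),"zax",np.round(r.as_matrix()[:,2],4))
    print("shift cm",np.round(r.inv().apply(np.asarray(p)-s["tcp_pos"])/10,2),"rot",np.round((r.inv()*t).as_rotvec(),4))
E
python3 - <<'E'
from h import *
plan([564.8,223.1,214.5])
E
```

```text
t 2.25 tcp [561.  225.3 328.5] F [-1.7  0.2 -2.9] w 0.997 zax [-0.0084  0.0053 -1.    ]
shift cm [ 0.37  0.41 11.39] rot [-0.0075  0.0065  0.0068]
```

play_rows(
  deltas=[
    [[0.1, 0.1, 1.5], [-0.003, 0.003, 0.003]],
    [[0.25, 0.3, 4], [-0.0075, 0.0065, 0.007]],
    [[0.37, 0.41, 6.5], [-0.0075, 0.0065, 0.007]],
    [[0.37, 0.41, 8.5], [-0.0075, 0.0065, 0.007]],
    [[0.37, 0.41, 9.7], [-0.0075, 0.0065, 0.007]],
    [[0.37, 0.41, 10.2], [-0.0075, 0.0065, 0.007]],
    [[0.37, 0.41, 10.4], [-0.0075, 0.0065, 0.007]],
    [[0.37, 0.41, 10.4], [-0.0075, 0.0065, 0.007]],
  ],
)

```text
clock: 2.92
tcp_pos: [565.2, 222.8, 225.2]
tool_rot: [0.99, 0.144, 0.001, -0.0]
contact_force: [-0.2, 0.2, 0.3]
width: 1.001
```

Run:
```python
from h import *
c,im=snap("wrist","w3")
plan([564.8,223.1,214.5])
print(proj(c,[564.8,223.1,12]),proj(c,[564.8,223.1,30]))
np.save("w3.npy",c["camera_from_world"])
```

```text
t 2.97 tcp [565.4 222.9 225.9] F [ 0.9 -0.   0.4] w 0.997 zax [ 2.3e-03  6.0e-04 -1.0e+00]
shift cm [-0.05 -0.03  1.14] rot [ 0.     -0.0024 -0.0005]
[280.42282604 245.97194958] [280.45238627 257.98370213]
```

View pics/w3.png

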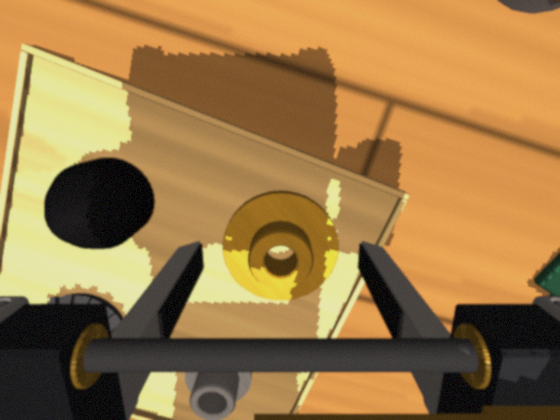

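play_rows(
  deltas=[
    [[0, 0, 0.4], [0, 0, 0]],
    [[0, 0, 0.8], [0, 0, 0]],
    [[0, 0, 1.05], [0, 0, 0]],
    [[0, 0, 1.1], [0, 0, 0]],
    [[0, 0, 1.1], [0, 0, 0]],
    [[0, 0, 1.1], [0, 0, 0]],
    [[0, 0, 1.1], [0, 0, 0]],
    [[0, 0, 1.1], [0, 0, 0]],
  ],
  fingers=0.3,
)

```text
clock: 3.63
tcp_pos: [565.5, 223.0, 215.0]
tool_rot: [0.99, 0.144, 0.001, -0.0]
contact_force: [-0.7, 0.1, 0.0]
width: 0.699
```

play_rows(
  deltas=[
    [[0, 0, 0], [0, 0, 0]],
    [[0, 0, 0], [0, 0, 0]],
    [[0, 0, 0], [0, 0, 0]],
    [[0, 0, 0], [0, 0, 0]],
    [[0, 0, 0], [0, 0, 0]],
    [[0, 0, 0], [0, 0, 0]],
    [[0, 0, 0], [0, 0, 0]],
    [[0, 0, 0], [0, 0, 0]],
  ],
  fingers=1,
)

```text
clock: 4.3
tcp_pos: [565.5, 222.9, 215.0]
tool_rot: [0.99, 0.144, 0.001, -0.0]
contact_force: [0.1, -0.0, 0.6]
width: 0.409
```

Run:
```python
from h import *
plan([564.8,223.1,214.5])
```

```text
t 4.3 tcp [565.5 222.9 215. ] F [ 0.1 -0.   0.6] w 0.409 zax [ 2.5e-03  7.0e-04 -1.0e+00]
shift cm [-0.06 -0.03  0.05] rot [ 0.0001 -0.0026 -0.0005]
```

play_rows(
  deltas=[
    [[0, 0, -0.1], [0, 0, 0]],
    [[0, 0, -0.4], [0, 0, 0]],
    [[0, 0, -1.2], [0, -0.001, 0]],
    [[0, 0, -2.8], [0, -0.0025, 0]],
    [[0, 0, -5], [0, -0.0025, 0]],
    [[0, 0, -7.5], [0, -0.0025, 0]],
    [[0, 0, -10], [0, -0.0025, 0]],
    [[0, 0, -12], [0, -0.0025, 0]],
  ],
)

```text
clock: 4.97
tcp_pos: [565.2, 222.9, 338.0]
tool_rot: [0.99, 0.144, 0.001, -0.0]
contact_force: [0.2, 0.3, -1.0]
width: 0.413
```

Run:
```python
from h import *
c,im=snap("wrist","w4")
plan([572-0.0,-16,365])
```

```text
t 5.02 tcp [565.9 223.1 343. ] F [ 2.4 -0.1  2. ] w 0.41 zax [ 0.0106  0.003  -0.9999]
shift cm [-6.22 23.09 -2.27] rot [ 0.0001 -0.011  -0.0004]
```

View pics/w4.png

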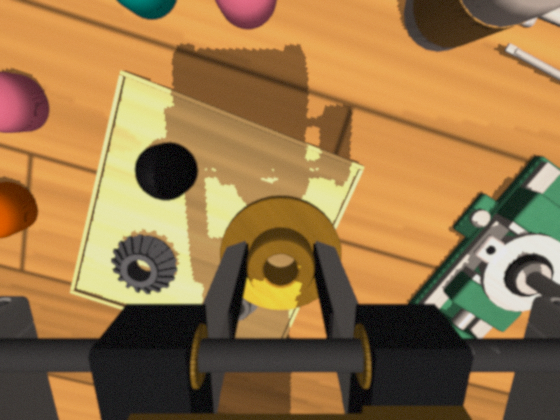

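play_rows(
  deltas=[
    [[-0.3, 1.2, -1], [0, -0.006, 0]],
    [[-1, 3.8, -2], [0, -0.011, 0]],
    [[-2, 7.4, -2.3], [0, -0.011, 0]],
    [[-3, 11.2, -2.3], [0, -0.011, 0]],
    [[-4, 15, -2.3], [0, -0.011, 0]],
    [[-5, 18.8, -2.3], [0, -0.011, 0]],
    [[-5.8, 21.6, -2.3], [0, -0.011, 0]],
    [[-6.1, 23, -2.3], [0, -0.011, 0]],
  ],
)

```text
clock: 5.68
tcp_pos: [572.5, -18.2, 364.9]
tool_rot: [0.99, 0.142, -0.0, 0.001]
contact_force: [-0.3, 0.5, -0.6]
width: 0.41
```

Run:
```python
from h import *
c,im=snap("wrist","w5")
c2,im2=snap("side","s5")
plan([573,-16,345])
print(proj(c,[572,-16,133]),proj(c2,[572,-16,133]))
```

```text
t 5.78 tcp [572.9 -16.8 364.9] F [ 0.6 -0.7 -1.6] w 0.41 zax [-5.e-04 -0.e+00 -1.e+00]
shift cm [ 0.03 -0.07  1.99] rot [-0.0001  0.0005 -0.0042]
[277.44749854 234.2053815 ] [318.57224122 205.19488806]
```

View pics/w5.png

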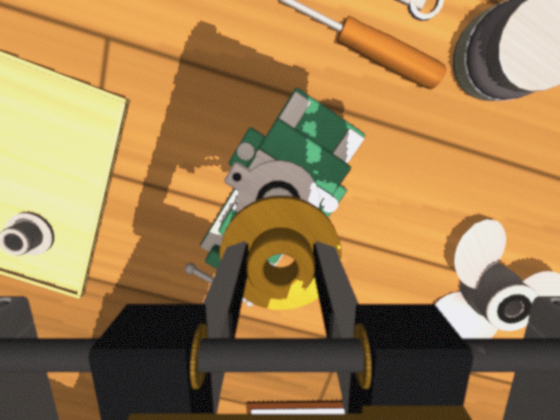

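View pics/s5.png

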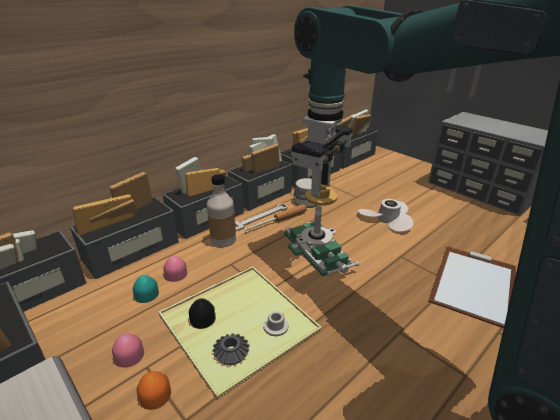

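Run:
```python
import cv2
im=cv2.imread("pics/s5.png")
cv2.imwrite("pics/s5a.png",cv2.resize(im[150:270,260:380],None,fx=5,fy=5,interpolation=cv2.INTER_CUBIC))
```

```text
(no output)
```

View pics/s5a.png

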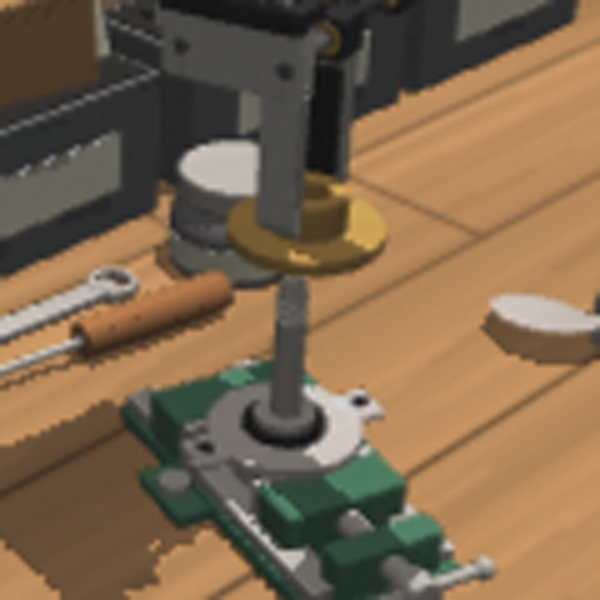

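Run:
```python
from h import *
im=cv2.imread("pics/s5.png");c=cams.calibration("side")
# washer flange in side: saturated yellow mask
h=cv2.cvtColor(im,cv2.COLOR_BGR2HSV)
for z in (55,133): print("shaft axis at",z,proj(c,[572,-16,z]))
for z in (154,158,162): print(z,proj(c,[572.9,-16.8,z]))
t=cams.calibration("top");print("top",[proj(t,[572,-16,z]) for z in(46,55,133)])
a=cv2.resize(cv2.imread("pics/top0.png")[205:250,285:330],None,fx=13,fy=13,interpolation=cv2.INTER_CUBIC)
b=cv2.resize(im[180:225,295:345],None,fx=13,fy=13,interpolation=cv2.INTER_CUBIC)
cv2.imwrite("pics/za.png",a);cv2.imwrite("pics/zb.png",b)
```

```text
shaft axis at 55 [316.82686633 231.78402529]
shaft axis at 133 [318.57224122 205.19488806]
154 [319.01347372 197.39032125]
158 [319.10910605 195.93099757]
162 [319.2051731  194.46504032]
top [array([305.96958971, 225.30523374]), array([306.17316583, 225.05620948]), array([308.08312999, 222.71984802])]
```

View pics/za.png

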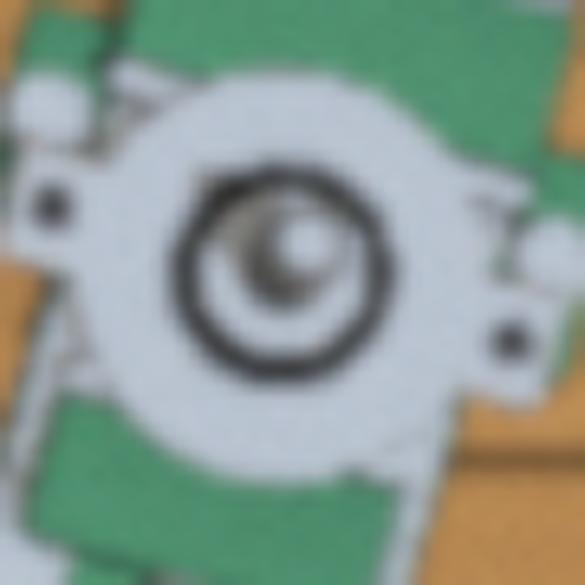

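View pics/zb.png

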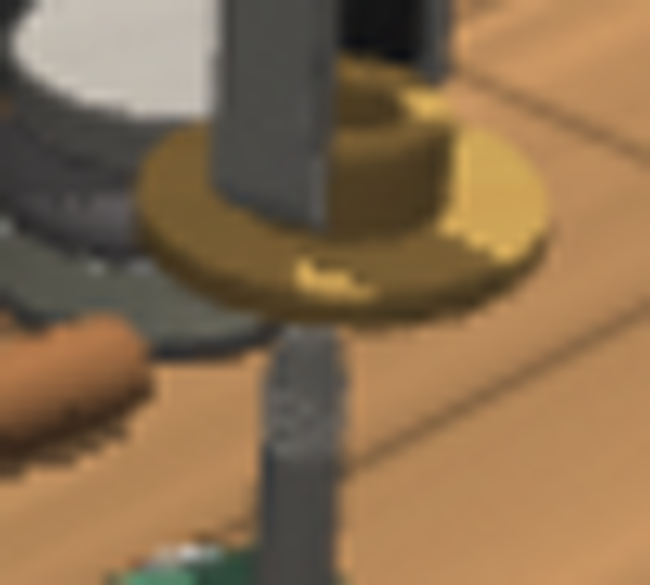

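Run:
```python
from h import *
c=cams.calibration("wrist");s=status.sense()
im=cv2.imread("pics/w5.png");h=cv2.cvtColor(im,cv2.COLOR_BGR2HSV)
b=cv2.resize(im[185:315,200:360],None,fx=5,fy=5,interpolation=cv2.INTER_CUBIC);cv2.imwrite("pics/zc.png",b)
p=s["tcp_pos"]
print([proj(c,[p[0],p[1],z]) for z in (162,180)])
```

```text
[array([281.19726902, 251.69125005]), array([281.29709043, 264.9510012 ])]
```

View pics/zc.png

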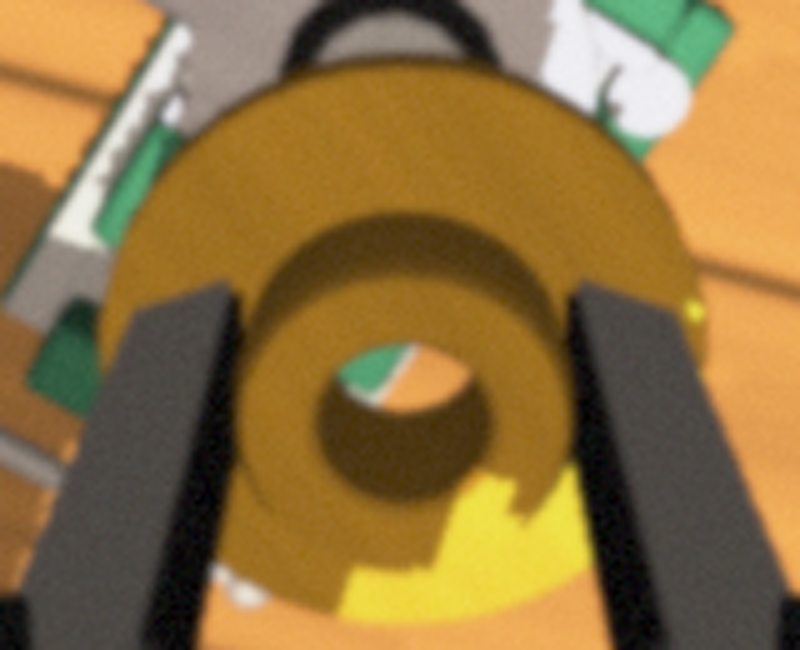

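Run:
```python
from h import *
c,im=snap("side","s6"); c2,im2=snap("top","t6")
plan([573,-16,345])
cv2.imwrite("pics/zd.png",cv2.resize(im[180:225,295:345],None,fx=13,fy=13,interpolation=cv2.INTER_CUBIC))
cv2.imwrite("pics/ze.png",cv2.resize(im2[180:270,260:360],None,fx=6,fy=6,interpolation=cv2.INTER_CUBIC))
```

```text
t 5.88 tcp [572.9 -14.1 365. ] F [-0.1  0.9 -1.6] w 0.413 zax [-5.0e-04  1.3e-03 -1.0e+00]
shift cm [-0.04  0.19  2.  ] rot [-0.0014  0.0001 -0.0003]
```

View pics/zd.png

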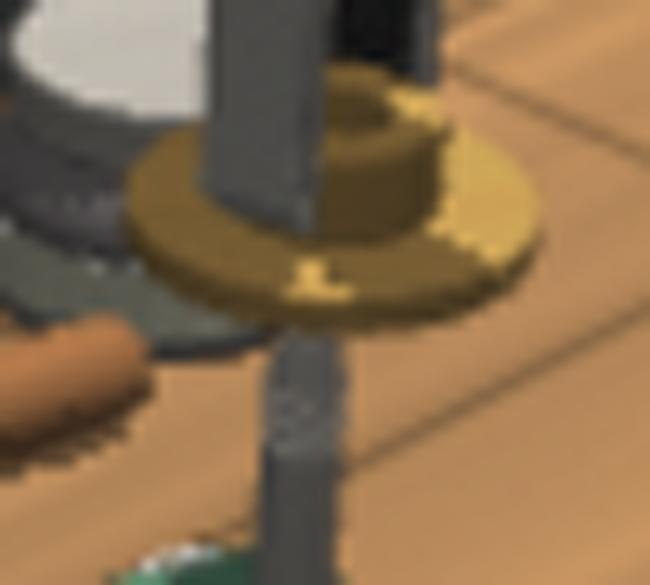

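View pics/ze.png

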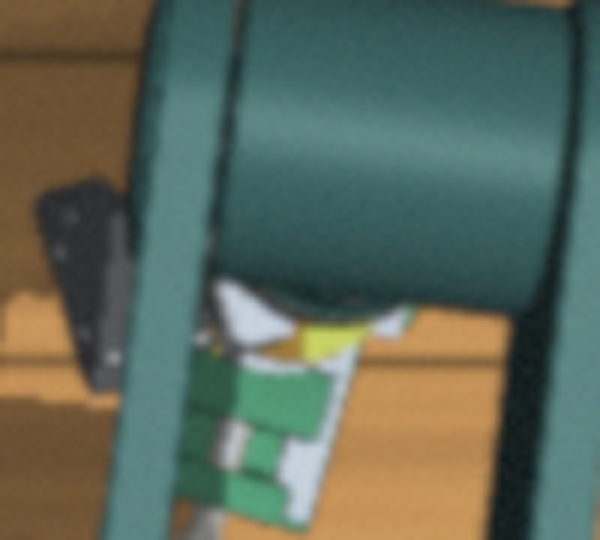

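Run:
```python
from h import *
c=cams.calibration("top")
for q in [(280,358),(300,363),(340,354),(366,335)]:
    p=((q[0]+.5)/6-.5+260,(q[1]+.5)/6-.5+180);print(q,rayplane(c,p,158))
for n in ([571.5-0,-16,158],):
    print(proj(c,n))
```

```text
(280, 358) [532.94094488 -10.22430133 158.        ]
(300, 363) [531.09210949 -17.69301735 158.        ]
(340, 354) [534.49185164 -32.65949669 158.        ]
(366, 335) [541.62022941 -42.42294908 158.        ]
[308.75745036 222.11747778]
```

Run:
```python
from h import *
plan([574.9,-12,338])
```

```text
t 5.88 tcp [572.9 -14.1 365. ] F [-0.1  0.9 -1.6] w 0.413 zax [-5.0e-04  1.3e-03 -1.0e+00]
shift cm [ 0.25 -0.14  2.7 ] rot [-0.0014  0.0001 -0.0003]
```

play_rows(
  deltas=[
    [[0.25, -0.14, 0], [0, 0, 0]],
    [[0.25, -0.14, 0.2], [0, 0, 0]],
    [[0.25, -0.14, 0.7], [0, 0, 0]],
    [[0.25, -0.14, 1.3], [0, 0, 0]],
    [[0.25, -0.14, 1.9], [0, 0, 0]],
    [[0.25, -0.14, 2.3], [0, 0, 0]],
    [[0.25, -0.14, 2.6], [0, 0, 0]],
    [[0.25, -0.14, 2.7], [0, 0, 0]],
  ],
)

```text
clock: 6.55
tcp_pos: [574.8, -12.2, 337.2]
tool_rot: [0.99, 0.144, -0.001, -0.0]
contact_force: [-0.4, -1.1, 0.0]
width: 0.412
```

Run:
```python
from h import *
c,im=snap("side","s7")
plan([574.9,-12,338])
cv2.imwrite("pics/zd.png",cv2.resize(im[180:225,295:345],None,fx=13,fy=13,interpolation=cv2.INTER_CUBIC))
```

```text
t 6.6 tcp [574.8 -12.2 337.4] F [-0.  -0.8 -1.9] w 0.412 zax [-0.0014  0.001  -1.    ]
shift cm [ 0.02 -0.02 -0.06] rot [-0.0013  0.001  -0.0006]
```

View pics/zd.png

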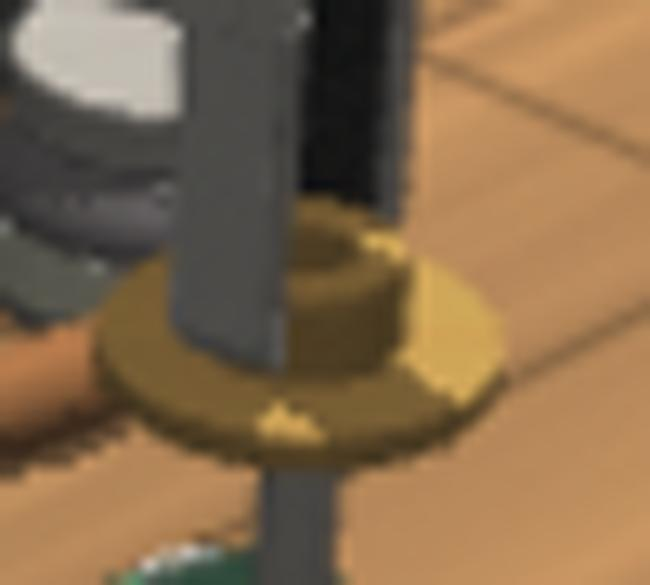

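play_rows(
  deltas=[
    [[0, 0, 0.4], [0, 0, 0]],
    [[0, 0, 1.2], [0, 0, 0]],
    [[0, 0, 2], [0, 0, 0]],
    [[0, 0, 2.8], [0, 0, 0]],
    [[0, 0, 3.5], [0, 0, 0]],
    [[0, 0, 4.1], [0, 0, 0]],
    [[0, 0, 4.5], [0, 0, 0]],
    [[0, 0, 4.6], [0, 0, 0]],
  ],
)

```text
clock: 7.27
tcp_pos: [574.9, -12.9, 290.3]
tool_rot: [0.99, 0.144, -0.001, 0.0]
contact_force: [0.6, -5.5, 0.6]
width: 0.417
```

Run:
```python
from h import *
plan([574.8,-12.2,268])
print(status.sense()["moment"])
```

```text
t 7.27 tcp [574.9 -12.9 290.3] F [ 0.6 -5.5  0.6] w 0.417 zax [-0.0011 -0.0011 -1.    ]
shift cm [ 0.01 -0.08  2.23] rot [ 0.0008  0.0013 -0.0011]
[-1.1471158  -0.08574082 -0.00682357]
```

play_rows(
  deltas=[
    [[0, 0.1, 0.1], [0, 0.001, 0]],
    [[0, 0.1, 0.4], [0, 0.001, 0]],
    [[0, 0.1, 0.8], [0, 0.001, 0]],
    [[0, 0.1, 1.2], [0, 0.001, 0]],
    [[0, 0.1, 1.5], [0, 0.001, 0]],
    [[0, 0.1, 1.7], [0, 0.001, 0]],
    [[0, 0.1, 1.85], [0, 0.001, 0]],
    [[0, 0.1, 1.9], [0, 0.001, 0]],
  ],
)

```text
clock: 7.93
tcp_pos: [575.1, -13.8, 270.8]
tool_rot: [0.99, 0.144, -0.0, 0.0]
contact_force: [0.3, -0.1, -1.5]
width: 0.407
```

Run:
```python
from h import *
plan([574.8,-12.2,268])
print(status.sense()["moment"])
```

```text
t 7.93 tcp [575.1 -13.8 270.8] F [ 0.3 -0.1 -1.5] w 0.407 zax [-9.e-04 -4.e-04 -1.e+00]
shift cm [ 0.02 -0.16  0.28] rot [ 0.0002  0.001  -0.0009]
[-0.00216307 -0.01624086 -0.02672374]
```

play_rows(
  deltas=[
    [[0, 0, 0.1], [0, 0, 0]],
    [[0, 0, 0.2], [0, 0, 0]],
    [[0, 0, 0.3], [0, 0, 0]],
    [[0, 0, 0.4], [0, 0, 0]],
    [[0, 0, 0.48], [0, 0, 0]],
    [[0, 0, 0.52], [0, 0, 0]],
    [[0, 0, 0.55], [0, 0, 0]],
    [[0, 0, 0.55], [0, 0, 0]],
  ],
)

```text
clock: 8.6
tcp_pos: [575.0, -13.8, 266.0]
tool_rot: [0.99, 0.144, -0.0, 0.0]
contact_force: [-2.2, -0.2, 1.7]
width: 0.411
```

Run:
```python
from h import *
plan([574.8,-12.2,268])
print(status.sense()["moment"])
```

```text
t 8.6 tcp [575.  -13.8 266. ] F [-2.2 -0.2  1.7] w 0.411 zax [-5.e-04 -5.e-04 -1.e+00]
shift cm [ 0.02 -0.16 -0.2 ] rot [ 0.0003  0.0007 -0.001 ]
[0.00646556 0.31200305 0.01076037]
```

play_rows(
  deltas=[
    [[0, 0, 0.05], [0, 0, 0]],
    [[0, 0, 0.1], [0, 0, 0]],
    [[0, 0, 0.15], [0, 0, 0]],
    [[0, 0, 0.2], [0, 0, 0]],
    [[0, 0, 0.2], [0, 0, 0]],
    [[0, 0, 0.2], [0, 0, 0]],
    [[0, 0, 0.2], [0, 0, 0]],
    [[0, 0, 0.2], [0, 0, 0]],
  ],
)

```text
clock: 9.27
tcp_pos: [574.9, -13.7, 266.0]
tool_rot: [0.99, 0.144, 0.0, 0.0]
contact_force: [-5.1, 0.4, 8.6]
width: 0.409
```

Run:
```python
from h import *
plan([574.8,-12.2,268])
print(status.sense()["moment"])
c,im=snap("side","s8")
cv2.imwrite("pics/zd.png",cv2.resize(im[195:255,290:350],None,fx=10,fy=10,interpolation=cv2.INTER_CUBIC))
```

```text
t 9.27 tcp [574.9 -13.7 266. ] F [-5.1  0.4  8.6] w 0.409 zax [ 2.e-04 -7.e-04 -1.e+00]
shift cm [ 0.03 -0.15 -0.2 ] rot [ 0.0007 -0.     -0.001 ]
[0.0746329  0.85707045 0.00895682]
```

View pics/zd.png

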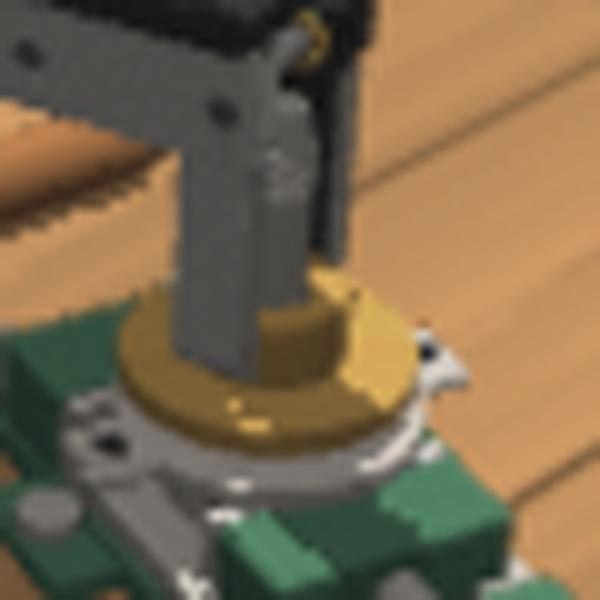

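play_rows(
  deltas=[
    [[0, 0, 0], [0, 0, 0]],
    [[0, 0, 0], [0, 0, 0]],
    [[0, 0, 0], [0, 0, 0]],
    [[0, 0, 0], [0, 0, 0]],
    [[0, 0, -0.6], [0, 0, 0]],
    [[0, 0, -2], [0, 0, 0]],
    [[0, 0, -5], [0, 0, 0]],
    [[0, 0, -8.5], [0, 0, 0]],
  ],
  fingers=0,
)

```text
clock: 9.98
tcp_pos: [574.4, -13.6, 349.2]
tool_rot: [0.99, 0.144, -0.003, -0.0]
contact_force: [0.6, -0.7, -0.8]
width: 0.946
```

Run:
```python
from h import *
plan([533.5,-285,340])
c,im=snap("side","s9")
cv2.imwrite("pics/zd.png",cv2.resize(im[195:255,290:350],None,fx=10,fy=10,interpolation=cv2.INTER_CUBIC))
```

```text
t 9.98 tcp [574.4 -13.6 349.2] F [ 0.6 -0.7 -0.8] w 0.946 zax [-6.e-03  1.e-04 -1.e+00]
shift cm [-11.65  24.85   0.94] rot [-0.0018  0.0057 -0.0009]
```

View pics/zd.png

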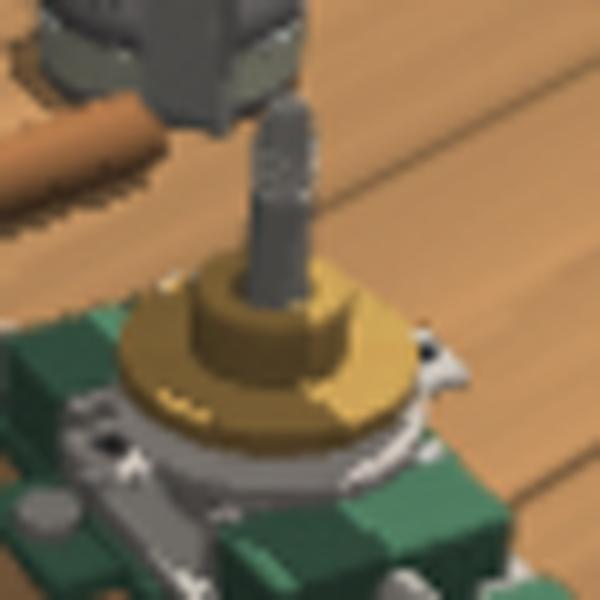

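play_rows(
  deltas=[
    [[-0.8, 1.6, -0.5], [0, 0.003, 0]],
    [[-2.2, 4.7, -0.8], [-0.002, 0.006, -0.001]],
    [[-3.9, 8.3, -0.8], [-0.002, 0.006, -0.001]],
    [[-5.6, 12, -0.8], [-0.002, 0.006, -0.001]],
    [[-7.3, 15.6, -0.5], [-0.002, 0.006, -0.001]],
    [[-9, 19.2, 0], [-0.002, 0.006, -0.001]],
    [[-10.6, 22.6, 0.4], [-0.002, 0.006, -0.001]],
    [[-11.65, 24.8, 0.9], [-0.002, 0.006, -0.001]],
  ],
)

```text
clock: 10.7
tcp_pos: [534.1, -288.1, 351.1]
tool_rot: [0.99, 0.143, 0.009, 0.003]
contact_force: [0.8, -0.3, -0.1]
width: 1.0
```

Run:
```python
from h import *
c,im=snap("wrist","w10")
plan([533.5,-285,245])
np.save("w10.npy",c["camera_from_world"])
print(proj(c,[533.5,-285,50]))
```

```text
t 10.75 tcp [ 533.3 -291.1  349.4] F [-0.9 -2.  -0.2] w 0.998 zax [ 0.0157 -0.0058 -0.9999]
shift cm [ 0.05 -0.68 10.43] rot [ 0.01   -0.0134 -0.0062]
[274.34608989 211.80643729]
```

View pics/w10.png

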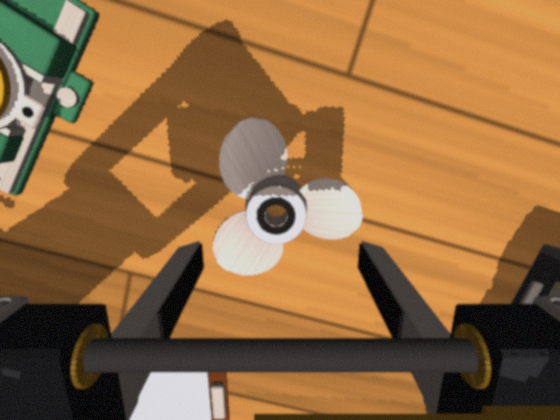

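play_rows(
  deltas=[
    [[0.02, -0.3, 2], [0.005, -0.006, -0.003]],
    [[0.05, -0.6, 4.5], [0.01, -0.013, -0.006]],
    [[0.05, -0.6, 6.8], [0.01, -0.013, -0.006]],
    [[0.05, -0.6, 8.3], [0.01, -0.013, -0.006]],
    [[0.05, -0.6, 9.2], [0.01, -0.013, -0.006]],
    [[0.05, -0.6, 9.6], [0.01, -0.013, -0.006]],
    [[0.05, -0.6, 9.7], [0.01, -0.013, -0.006]],
    [[0.05, -0.6, 9.7], [0.01, -0.013, -0.006]],
  ],
)

```text
clock: 11.42
tcp_pos: [533.9, -285.8, 253.3]
tool_rot: [0.99, 0.144, 0.001, 0.0]
contact_force: [0.3, 0.8, 0.6]
width: 0.998
```

Run:
```python
from h import *
c,im=snap("wrist","w11")
plan([533.5,-285,228.5])
np.save("w11.npy",c["camera_from_world"])
print(proj(c,[533.5,-285,50]))
```

```text
t 11.47 tcp [ 534.  -285.9  253.8] F [ 0.8 -0.6  0.1] w 1.004 zax [ 0.0025 -0.0013 -1.    ]
shift cm [-0.03 -0.1   2.53] rot [ 0.0019 -0.002   0.    ]
[279.32485022 252.29418369]
```

View pics/w11.png

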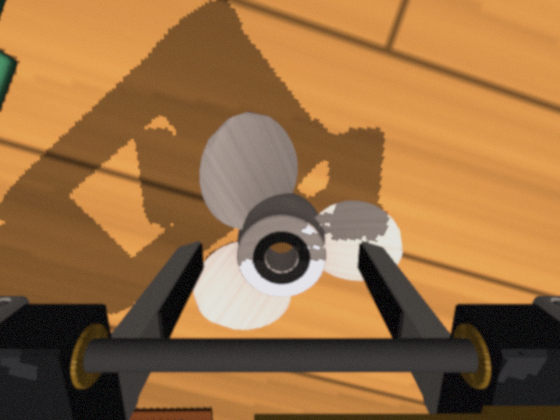

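play_rows(
  deltas=[
    [[-0.18, 0.05, 0.3], [0.002, -0.002, 0]],
    [[-0.18, 0.05, 1], [0.002, -0.002, 0]],
    [[-0.18, 0.05, 1.7], [0.002, -0.002, 0]],
    [[-0.18, 0.05, 2.3], [0.002, -0.002, 0]],
    [[-0.18, 0.05, 2.5], [0.002, -0.002, 0]],
    [[-0.18, 0.05, 2.5], [0.002, -0.002, 0]],
    [[-0.18, 0.05, 2.5], [0.002, -0.002, 0]],
    [[-0.18, 0.05, 2.5], [0.002, -0.002, 0]],
  ],
  fingers=0.25,
)

```text
clock: 12.13
tcp_pos: [532.6, -287.0, 228.9]
tool_rot: [0.99, 0.144, 0.0, 0.0]
contact_force: [-0.2, 0.6, -0.6]
width: 0.753
```

play_rows(
  deltas=[
    [[0, 0, 0], [0, 0, 0]],
    [[0, 0, 0], [0, 0, 0]],
    [[0, 0, 0], [0, 0, 0]],
    [[0, 0, 0], [0, 0, 0]],
    [[0, 0, 0], [0, 0, 0]],
    [[0, 0, 0], [0, 0, 0]],
    [[0, 0, 0], [0, 0, 0]],
    [[0, 0, 0], [0, 0, 0]],
  ],
  fingers=1,
)

```text
clock: 12.8
tcp_pos: [532.7, -287.0, 229.3]
tool_rot: [0.99, 0.144, 0.0, 0.0]
contact_force: [0.2, 0.8, 4.0]
width: 0.591
```

Run:
```python
from h import *
plan([575,-13.7,365])
```

```text
t 12.8 tcp [ 532.7 -287.   229.3] F [0.2 0.8 4. ] w 0.591 zax [ 7.e-04 -2.e-04 -1.e+00]
shift cm [ 11.88 -24.97 -13.57] rot [ 0.0004 -0.0007 -0.    ]
```

play_rows(
  deltas=[
    [[0, 0, -0.2], [0, 0, 0]],
    [[0, 0, -0.8], [0, 0, 0]],
    [[0, 0, -2.2], [0, 0, 0]],
    [[0, 0, -4.6], [0, 0, 0]],
    [[0, 0, -7.6], [0, 0, 0]],
    [[0, 0, -10.8], [0, 0, 0]],
    [[0, 0, -13.6], [0, 0, 0]],
    [[0, 0, -15.2], [0, 0, 0]],
  ],
)

```text
clock: 13.47
tcp_pos: [532.6, -287.0, 384.6]
tool_rot: [0.99, 0.144, 0.002, 0.001]
contact_force: [1.0, 0.4, -4.8]
width: 0.591
```

Run:
```python
from h import *
c,im=snap("wrist","w12")
plan([575,-13.7,380])
```

```text
t 13.52 tcp [ 532.9 -287.2  387.6] F [ 0.4 -0.5 -2.6] w 0.591 zax [ 0.008  -0.0052 -1.    ]
shift cm [ 11.85 -25.01   0.65] rot [ 0.0073 -0.0062 -0.    ]
```

View pics/w12.png

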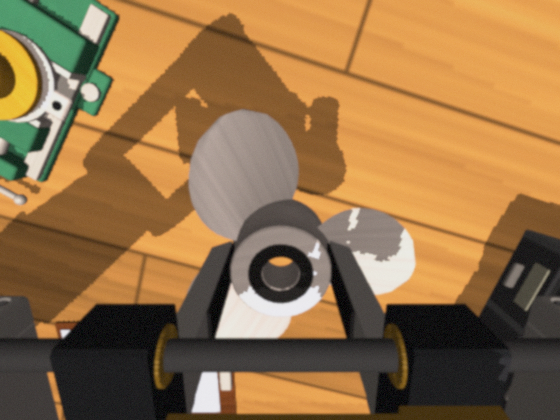

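play_rows(
  deltas=[
    [[0.6, -1.2, 0.2], [0.003, -0.003, 0]],
    [[1.8, -3.9, 0.4], [0.007, -0.006, 0]],
    [[3.4, -7.2, 0.4], [0.007, -0.006, 0]],
    [[5.1, -10.7, 0.4], [0.007, -0.006, 0]],
    [[6.8, -14.3, 0.4], [0.007, -0.006, 0]],
    [[8.5, -17.9, 0.4], [0.007, -0.006, 0]],
    [[10, -21.1, 0.4], [0.007, -0.006, 0]],
    [[11, -23.3, 0.4], [0.007, -0.006, 0]],
  ],
)

```text
clock: 14.18
tcp_pos: [571.1, -28.3, 379.3]
tool_rot: [0.989, 0.146, -0.002, -0.002]
contact_force: [-0.1, -0.7, -5.1]
width: 0.59
```

Run:
```python
from h import *
plan([575,-13.7,376])
```

```text
t 14.18 tcp [571.1 -28.3 379.3] F [-0.1 -0.7 -5.1] w 0.59 zax [-0.0051  0.0028 -1.    ]
shift cm [ 0.79 -1.28  0.34] rot [-0.0042  0.0041  0.0032]
```

play_rows(
  deltas=[
    [[0.4, -0.7, 0.1], [-0.004, 0.004, 0.003]],
    [[0.7, -1.1, 0.2], [-0.004, 0.004, 0.003]],
    [[0.79, -1.28, 0.3], [-0.004, 0.004, 0.003]],
    [[0.79, -1.28, 0.3], [-0.004, 0.004, 0.003]],
    [[0.79, -1.28, 0.3], [-0.004, 0.004, 0.003]],
    [[0.79, -1.28, 0.3], [-0.004, 0.004, 0.003]],
    [[0.79, -1.28, 0.3], [-0.004, 0.004, 0.003]],
    [[0.79, -1.28, 0.3], [-0.004, 0.004, 0.003]],
  ],
)

```text
clock: 14.85
tcp_pos: [575.0, -14.7, 376.6]
tool_rot: [0.99, 0.144, 0.0, 0.0]
contact_force: [-0.3, -0.5, -4.0]
width: 0.588
```

Run:
```python
from h import *
c,im=snap("side","s13")
plan([575,-13.7,353])
cv2.imwrite("pics/zd.png",cv2.resize(im[160:240,270:370],None,fx=7,fy=7,interpolation=cv2.INTER_CUBIC))
```

```text
t 14.9 tcp [575.  -14.5 376.6] F [-0.1 -0.7 -5.2] w 0.584 zax [ 2.e-04 -0.e+00 -1.e+00]
shift cm [ 0.02 -0.08  2.36] rot [ 0.0001 -0.0002 -0.001 ]
```

View pics/zd.png

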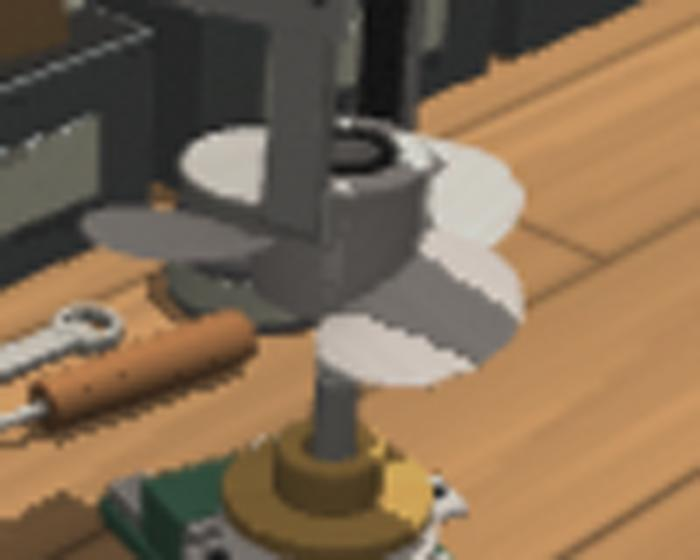

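play_rows(
  deltas=[
    [[0, -0.08, 0.3], [0, 0, 0]],
    [[0, -0.08, 0.9], [0, 0, 0]],
    [[0, -0.08, 1.7], [0, 0, 0]],
    [[0, -0.08, 2.5], [0, 0, 0]],
    [[0, -0.08, 3.2], [0, 0, 0]],
    [[0, -0.08, 3.6], [0, 0, 0]],
    [[0, -0.08, 3.8], [0, 0, 0]],
    [[0, -0.08, 3.8], [0, 0, 0]],
  ],
)

```text
clock: 15.57
tcp_pos: [574.6, -13.7, 337.6]
tool_rot: [0.99, 0.144, -0.001, -0.0]
contact_force: [0.3, 0.4, -4.7]
width: 0.589
```

Run:
```python
from h import *
c,im=snap("wrist","w14")
plan([575,-13.7,353])
print(status.sense()["moment"])
cv2.imwrite("pics/zd.png",cv2.resize(im[200:320,200:360],None,fx=5,fy=5,interpolation=cv2.INTER_CUBIC))
```

```text
t 15.62 tcp [574.7 -13.7 338.3] F [ 0.5  0.6 -5.1] w 0.588 zax [-2.e-04  0.e+00 -1.e+00]
shift cm [ 0.02  0.01 -1.47] rot [-0.0001  0.0002 -0.001 ]
[ 0.00621551  0.01872391 -0.00016314]
```

View pics/zd.png

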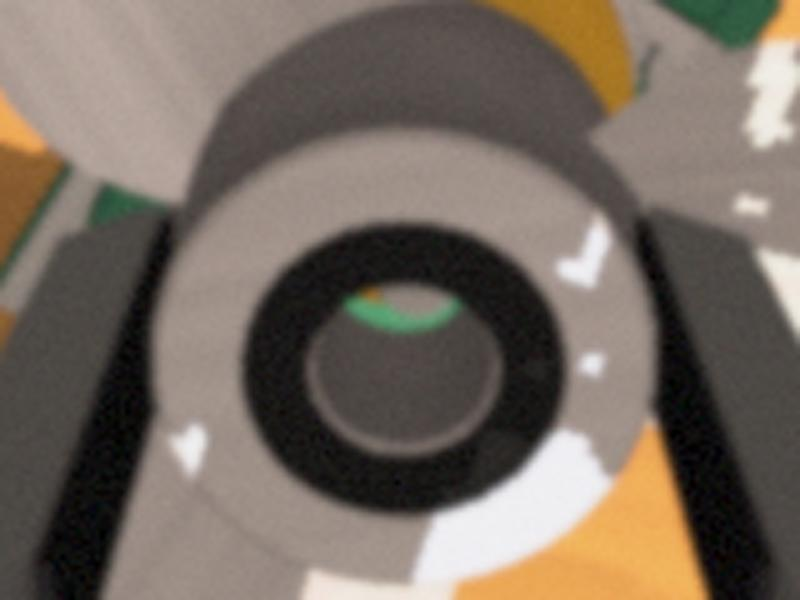

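play_rows(
  deltas=[
    [[0, 0, 0.3], [0, 0, 0]],
    [[0, 0, 0.9], [0, 0, 0]],
    [[0, 0, 1.5], [0, 0, 0]],
    [[0, 0, 2.1], [0, 0, 0]],
    [[0, 0, 2.6], [0, 0, 0]],
    [[0, 0, 3], [0, 0, 0]],
    [[0, 0, 3.2], [0, 0, 0]],
    [[0, 0, 3.3], [0, 0, 0]],
  ],
)

```text
clock: 16.28
tcp_pos: [574.6, -13.7, 304.5]
tool_rot: [0.99, 0.144, -0.001, -0.0]
contact_force: [-0.2, 0.3, -5.2]
width: 0.589
```

Run:
```python
from h import *
plan([575,-13.7,292.3])
print(status.sense()["moment"])
```

```text
t 16.28 tcp [574.6 -13.7 304.5] F [-0.2  0.3 -5.2] w 0.589 zax [-1.5e-03  2.0e-04 -1.0e+00]
shift cm [0.04 0.02 1.22] rot [-0.0006  0.0014 -0.0009]
[-0.04683588  0.07276938 -0.0301256 ]
```

play_rows(
  deltas=[
    [[0, 0, 0.25], [0, 0.001, 0]],
    [[0, 0, 0.5], [0, 0.001, 0]],
    [[0, 0, 0.75], [0, 0.001, 0]],
    [[0, 0, 0.95], [0, 0.001, 0]],
    [[0, 0, 1.1], [0, 0.001, 0]],
    [[0, 0, 1.2], [0, 0.001, 0]],
    [[0, 0, 1.28], [0, 0.001, 0]],
    [[0, 0, 1.33], [0, 0.001, 0]],
  ],
)

```text
clock: 16.95
tcp_pos: [574.5, -13.7, 292.3]
tool_rot: [0.99, 0.144, -0.0, -0.0]
contact_force: [-3.6, -1.5, 2.7]
width: 0.59
```

Run:
```python
from h import *
plan([575,-13.7,292.3])
print(status.sense()["moment"])
```

```text
t 16.95 tcp [574.5 -13.7 292.3] F [-3.6 -1.5  2.7] w 0.59 zax [-2.e-04  3.e-04 -1.e+00]
shift cm [ 0.05  0.02 -0.  ] rot [-0.0004  0.0001 -0.0009]
[-0.15623967  0.69840882 -0.10098624]
```

play_rows(
  deltas=[
    [[0, 0, 0], [0, 0, 0]],
    [[0, 0, 0], [0, 0, 0]],
    [[0, 0, 0], [0, 0, 0]],
    [[0, 0, 0], [0, 0, 0]],
    [[0, 0, -0.6], [0, 0, 0]],
    [[0, 0, -2], [0, 0, 0]],
    [[0, 0, -4.5], [0, 0, 0]],
    [[0, 0, -6.8], [0, 0, 0]],
  ],
  fingers=0,
)

```text
clock: 17.62
tcp_pos: [574.4, -13.6, 360.9]
tool_rot: [0.99, 0.144, -0.001, -0.0]
contact_force: [0.8, 0.5, 0.3]
width: 1.001
```

Run:
```python
from h import *
c,im=snap("side","s15")
plan([450.8,238.3,330])
cv2.imwrite("pics/zd.png",cv2.resize(im[160:250,270:370],None,fx=6,fy=6,interpolation=cv2.INTER_CUBIC))
a=cv2.resize(cv2.imread("pics/top0.png")[255:295,185:230],None,fx=13,fy=13,interpolation=cv2.INTER_CUBIC)
cv2.imwrite("pics/za.png",a)
```

```text
t 17.67 tcp [575.3 -13.7 367.5] F [ 2.  -1.   3.4] w 1.0 zax [ 9.7e-03 -7.0e-04 -1.0e+00]
shift cm [ -4.78 -27.72   3.61] rot [ 0.0035 -0.0091 -0.0009]
```

View pics/zd.png

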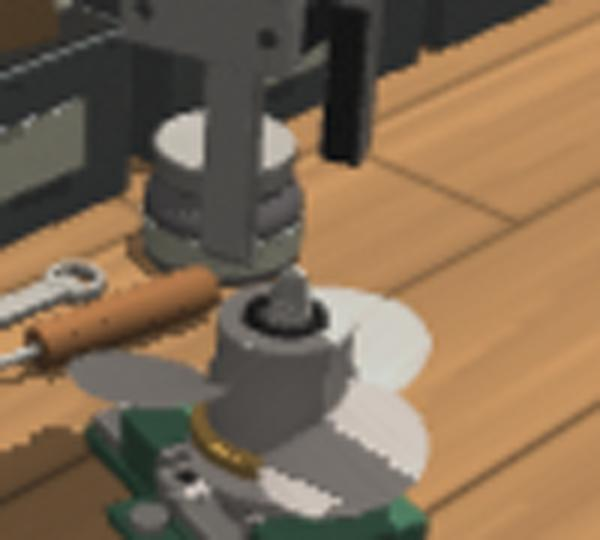

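View pics/za.png

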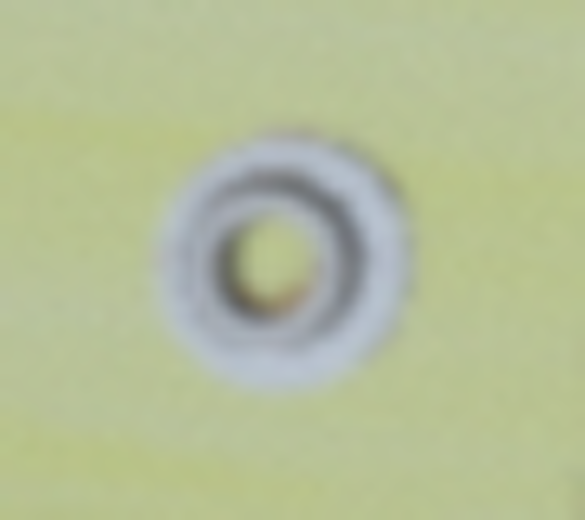

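play_rows(
  deltas=[
    [[-0.2, -1.4, 0.2], [0.002, -0.005, 0]],
    [[-0.8, -4.4, 0.2], [0.0035, -0.009, 0]],
    [[-1.4, -8.2, 0.3], [0.0035, -0.009, 0]],
    [[-2.1, -12.2, 0.6], [0.0035, -0.009, 0]],
    [[-2.8, -16.2, 1.2], [0.0035, -0.009, 0]],
    [[-3.5, -20.2, 2], [0.0035, -0.009, 0]],
    [[-4.1, -23.9, 2.8], [0.0035, -0.009, 0]],
    [[-4.5, -26.3, 3.3], [0.0035, -0.009, 0]],
  ],
)

```text
clock: 18.33
tcp_pos: [454.6, 228.5, 331.5]
tool_rot: [0.989, 0.145, -0.001, -0.001]
contact_force: [-0.1, -1.2, -1.2]
width: 0.999
```

Run:
```python
from h import *
plan([450.8,238.3,240])
```

```text
t 18.33 tcp [454.6 228.5 331.5] F [-0.1 -1.2 -1.2] w 0.999 zax [-3.e-03  8.e-04 -1.e+00]
shift cm [-0.06 -1.03  9.15] rot [-0.0017  0.0027  0.002 ]
```

play_rows(
  deltas=[
    [[-0.06, -0.6, 1.2], [-0.002, 0.003, 0.002]],
    [[-0.06, -0.9, 3.4], [-0.002, 0.003, 0.002]],
    [[-0.06, -1, 5.6], [-0.002, 0.003, 0.002]],
    [[-0.06, -1.03, 7.4], [-0.002, 0.003, 0.002]],
    [[-0.06, -1.03, 8.5], [-0.002, 0.003, 0.002]],
    [[-0.06, -1.03, 9], [-0.002, 0.003, 0.002]],
    [[-0.06, -1.03, 9.15], [-0.002, 0.003, 0.002]],
    [[-0.06, -1.03, 9.15], [-0.002, 0.003, 0.002]],
  ],
  fingers=0.3,
)

```text
clock: 19.0
tcp_pos: [450.8, 238.4, 240.2]
tool_rot: [0.99, 0.144, 0.0, 0.0]
contact_force: [0.6, 1.7, -0.3]
width: 0.701
```

Run:
```python
from h import *
c,im=snap("wrist","w16")
plan([450.8,238.3,211])
p=status.sense()["tcp_pos"]
print([proj(c,[p[0],p[1],z]) for z in (10,32)])
cv2.imwrite("pics/zd.png",cv2.resize(im[185:315,200:360],None,fx=5,fy=5,interpolation=cv2.INTER_CUBIC))
```

```text
t 19.05 tcp [451.1 238.4 240.9] F [-0.3 -0.3 -0.4] w 0.707 zax [ 1.8e-03  5.0e-04 -1.0e+00]
shift cm [-0.03  0.    2.99] rot [ 0.0001 -0.0019 -0.0002]
[array([281.08425561, 235.37771783]), array([281.19037463, 248.10640453])]
```

View pics/zd.png

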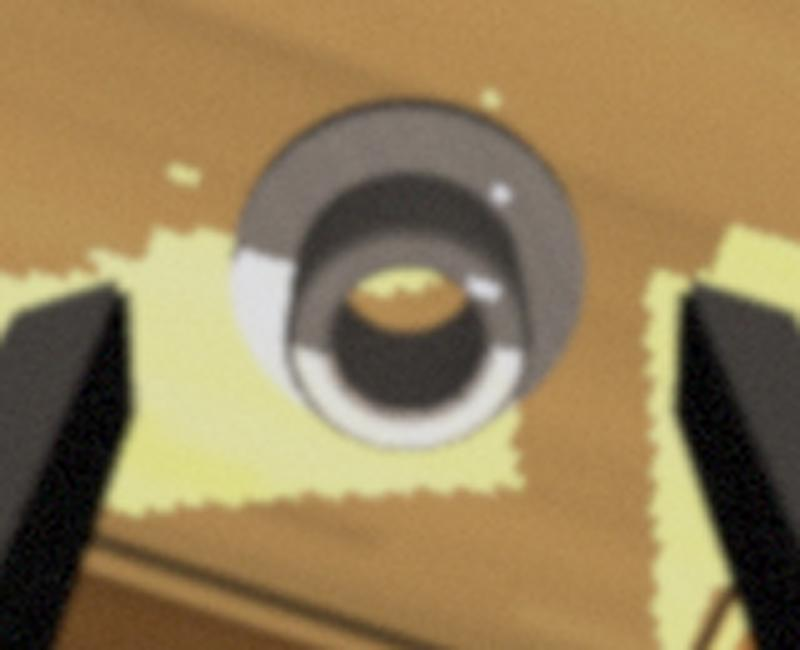

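View pics/w16.png

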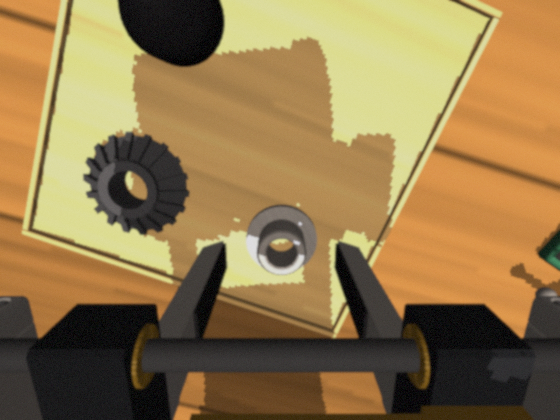

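play_rows(
  deltas=[
    [[-0.2, 0, 0.4], [0, -0.002, 0]],
    [[-0.2, 0, 1.1], [0, -0.002, 0]],
    [[-0.2, 0, 1.9], [0, -0.002, 0]],
    [[-0.2, 0, 2.5], [0, -0.002, 0]],
    [[-0.2, 0, 2.8], [0, -0.002, 0]],
    [[-0.2, 0, 2.9], [0, -0.002, 0]],
    [[-0.2, 0, 2.95], [0, -0.002, 0]],
    [[-0.2, 0, 2.95], [0, -0.002, 0]],
  ],
)

```text
clock: 19.72
tcp_pos: [449.3, 237.9, 211.3]
tool_rot: [0.99, 0.144, -0.0, 0.0]
contact_force: [0.1, 0.5, -0.0]
width: 0.701
```

play_rows(
  deltas=[
    [[0, 0, 0], [0, 0, 0]],
    [[0, 0, 0], [0, 0, 0]],
    [[0, 0, 0], [0, 0, 0]],
    [[0, 0, 0], [0, 0, 0]],
    [[0, 0, 0], [0, 0, 0]],
    [[0, 0, 0], [0, 0, 0]],
    [[0, 0, 0], [0, 0, 0]],
    [[0, 0, 0], [0, 0, 0]],
  ],
  fingers=1,
)

```text
clock: 20.38
tcp_pos: [449.3, 237.9, 211.4]
tool_rot: [0.99, 0.144, 0.0, 0.0]
contact_force: [0.1, 0.3, -0.6]
width: 0.33
```

Run:
```python
from h import *
plan([575,-13.7,365])
```

```text
t 20.38 tcp [449.3 237.9 211.4] F [ 0.1  0.3 -0.6] w 0.33 zax [ 1.e-04 -2.e-04 -1.e+00]
shift cm [  4.86  27.7  -15.35] rot [ 0.0002 -0.0001 -0.0003]
```

play_rows(
  deltas=[
    [[0, 0, -0.2], [0, 0, 0]],
    [[0, 0, -1], [0, 0, 0]],
    [[0, 0, -2.8], [0, 0, 0]],
    [[0, 0, -5.5], [0, 0, 0]],
    [[0, 0, -8.8], [0, 0, 0]],
    [[0, 0, -12.2], [0, 0, 0]],
    [[0, 0, -14.8], [0, 0, 0]],
    [[0, 0, -16], [0, 0, 0]],
  ],
)

```text
clock: 21.05
tcp_pos: [449.6, 238.1, 376.6]
tool_rot: [0.99, 0.144, 0.004, -0.001]
contact_force: [-0.2, 0.4, -0.3]
width: 0.333
```

Run:
```python
from h import *
plan([575,-13.7,368])
```

```text
t 21.05 tcp [449.6 238.1 376.6] F [-0.2  0.4 -0.3] w 0.333 zax [ 0.0074  0.0028 -1.    ]
shift cm [ 4.81 27.71  0.89] rot [-0.0006 -0.0079 -0.0002]
```

play_rows(
  deltas=[
    [[0.2, 1.4, 0.2], [0, -0.004, 0]],
    [[0.8, 4.4, 0.5], [0, -0.008, 0]],
    [[1.4, 8.2, 0.7], [0, -0.008, 0]],
    [[2.1, 12.2, 0.8], [0, -0.008, 0]],
    [[2.8, 16.2, 0.8], [0, -0.008, 0]],
    [[3.5, 20.2, 0.8], [0, -0.008, 0]],
    [[4.1, 23.9, 0.8], [0, -0.008, 0]],
    [[4.5, 26.3, 0.8], [0, -0.008, 0]],
  ],
)

```text
clock: 21.72
tcp_pos: [568.8, -4.4, 367.5]
tool_rot: [0.99, 0.143, -0.001, 0.0]
contact_force: [0.3, 0.5, -1.1]
width: 0.332
```

Run:
```python
from h import *
plan([575,-13.7,362])
```

```text
t 21.72 tcp [568.8  -4.4 367.5] F [ 0.3  0.5 -1.1] w 0.332 zax [-2.e-03 -5.e-04 -1.e+00]
shift cm [0.33 1.07 0.55] rot [-0.0001  0.0021 -0.0029]
```

play_rows(
  deltas=[
    [[0.2, 0.6, 0.1], [0, 0.002, -0.003]],
    [[0.3, 0.9, 0.3], [0, 0.002, -0.003]],
    [[0.33, 1.03, 0.5], [0, 0.002, -0.003]],
    [[0.33, 1.07, 0.55], [0, 0.002, -0.003]],
    [[0.33, 1.07, 0.55], [0, 0.002, -0.003]],
    [[0.33, 1.07, 0.55], [0, 0.002, -0.003]],
    [[0.33, 1.07, 0.55], [0, 0.002, -0.003]],
    [[0.33, 1.07, 0.55], [0, 0.002, -0.003]],
  ],
)

```text
clock: 22.38
tcp_pos: [574.7, -12.9, 362.4]
tool_rot: [0.989, 0.145, 0.0, -0.0]
contact_force: [0.2, 0.5, -0.9]
width: 0.328
```

Run:
```python
from h import *
c,im=snap("side","s17")
plan([575,-13.7,345])
cv2.imwrite("pics/zd.png",cv2.resize(im[175:235,285:355],None,fx=9,fy=9,interpolation=cv2.INTER_CUBIC))
```

```text
t 22.43 tcp [574.8 -13.1 362.4] F [ 0.4  0.1 -0.9] w 0.333 zax [ 4.e-04  0.e+00 -1.e+00]
shift cm [0.   0.07 1.74] rot [ 0.0001 -0.0004  0.0011]
```

View pics/zd.png

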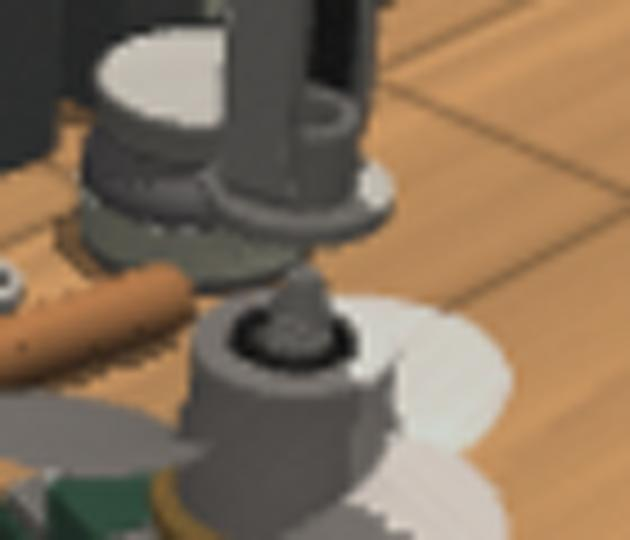

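play_rows(
  deltas=[
    [[0, 0.05, 0.3], [0, 0, 0]],
    [[0, 0.05, 0.8], [0, 0, 0]],
    [[0, 0.05, 1.4], [0, 0, 0]],
    [[0, 0.05, 1.9], [0, 0, 0]],
    [[0, 0.05, 2.3], [0, 0, 0]],
    [[0, 0.05, 2.6], [0, 0, 0]],
    [[0, 0.05, 2.8], [0, 0, 0]],
    [[0, 0.05, 2.9], [0, 0, 0]],
  ],
)

```text
clock: 23.1
tcp_pos: [574.9, -13.6, 332.8]
tool_rot: [0.989, 0.145, -0.0, -0.0]
contact_force: [-0.1, 0.8, -2.0]
width: 0.332
```

Run:
```python
from h import *
plan([575,-13.7,320.4])
print(status.sense()["moment"])
```

```text
t 23.1 tcp [574.9 -13.6 332.8] F [-0.1  0.8 -2. ] w 0.332 zax [-2.e-04  1.e-04 -1.e+00]
shift cm [0.   0.02 1.24] rot [-0.0002  0.0002  0.001 ]
[-0.02991894  0.02155497 -0.04581028]
```

play_rows(
  deltas=[
    [[0, 0, 0.25], [0, 0, 0]],
    [[0, 0, 0.5], [0, 0, 0]],
    [[0, 0, 0.75], [0, 0, 0]],
    [[0, 0, 0.95], [0, 0, 0]],
    [[0, 0, 1.1], [0, 0, 0]],
    [[0, 0, 1.2], [0, 0, 0]],
    [[0, 0, 1.28], [0, 0, 0]],
    [[0, 0, 1.33], [0, 0, 0]],
  ],
)

```text
clock: 23.77
tcp_pos: [574.7, -13.9, 320.4]
tool_rot: [0.989, 0.145, -0.0, 0.0]
contact_force: [-3.7, -3.5, 5.0]
width: 0.331
```

Run:
```python
from h import *
plan([575,-13.7,320.4])
print(status.sense()["moment"])
```

```text
t 23.77 tcp [574.7 -13.9 320.4] F [-3.7 -3.5  5. ] w 0.331 zax [-2.e-04 -8.e-04 -1.e+00]
shift cm [ 0.03 -0.01 -0.  ] rot [0.0007 0.0005 0.0007]
[-0.56442978  0.69531449  0.01595143]
```

play_rows(
  deltas=[
    [[0, 0, 0], [0, 0, 0]],
    [[0, 0, 0], [0, 0, 0]],
    [[0, 0, 0], [0, 0, 0]],
    [[0, 0, 0], [0, 0, 0]],
    [[0, 0, -0.6], [0, 0, 0]],
    [[0, 0, -2], [0, 0, 0]],
    [[0, 0, -4], [0, 0, 0]],
    [[0, 0, -5.5], [0, 0, 0]],
  ],
  fingers=0,
)

```text
clock: 24.43
tcp_pos: [574.9, -13.7, 376.8]
tool_rot: [0.989, 0.145, 0.0, 0.0]
contact_force: [1.0, 0.0, 0.1]
width: 0.866
```

Run:
```python
from h import *
c,im=snap("side","s18")
plan([567,335,345])
cv2.imwrite("pics/zd.png",cv2.resize(im[175:235,285:355],None,fx=9,fy=9,interpolation=cv2.INTER_CUBIC))
```

```text
t 24.48 tcp [575.3 -13.7 380.7] F [0.5 0.3 2.5] w 0.906 zax [ 0.0075 -0.0013 -1.    ]
shift cm [  9.18 -33.66   3.52] rot [ 0.0034 -0.0068  0.001 ]
```

View pics/zd.png

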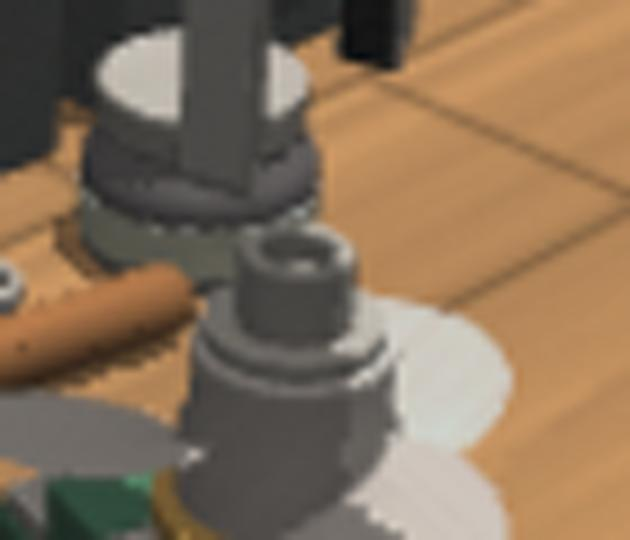

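play_rows(
  deltas=[
    [[0.4, -1.4, 0], [0.002, -0.004, 0]],
    [[1.2, -4.4, 0], [0.003, -0.007, 0.001]],
    [[2.2, -8.2, 0], [0.003, -0.007, 0.001]],
    [[3.3, -12.1, 0.2], [0.003, -0.007, 0.001]],
    [[4.3, -15.9, 0.6], [0.003, -0.007, 0.001]],
    [[5.4, -19.8, 1.2], [0.003, -0.007, 0.001]],
    [[6.4, -23.6, 2], [0.003, -0.007, 0.001]],
    [[7.4, -27.2, 2.8], [0.003, -0.007, 0.001]],
  ],
  fingers=0.25,
)

```text
clock: 25.15
tcp_pos: [567.9, 270.4, 352.0]
tool_rot: [0.989, 0.145, 0.0, -0.0]
contact_force: [0.0, -0.2, -0.8]
width: 0.749
```

Run:
```python
from h import *
plan([567,335,300])
```

```text
t 25.15 tcp [567.9 270.4 352. ] F [ 0.  -0.2 -0.8] w 0.749 zax [ 3.e-04  3.e-04 -1.e+00]
shift cm [ 1.77 -6.22  5.2 ] rot [-0.0002 -0.0004  0.0006]
```

play_rows(
  deltas=[
    [[0.8, -2.8, 1.5], [0, 0, 0]],
    [[1.4, -4.7, 3.5], [0, 0, 0]],
    [[1.7, -5.8, 5.5], [0, 0, 0]],
    [[1.77, -6.15, 7], [0, 0, 0]],
    [[1.77, -6.2, 7.8], [0, 0, 0]],
    [[1.77, -6.2, 8], [0, 0, 0]],
    [[1.77, -6.2, 8], [0, 0, 0]],
    [[1.77, -6.2, 8], [0, 0, 0]],
  ],
)

```text
clock: 25.82
tcp_pos: [567.6, 334.4, 273.3]
tool_rot: [0.99, 0.144, 0.001, -0.0]
contact_force: [0.8, 0.8, -0.7]
width: 0.753
```

Run:
```python
from h import *
c,im=snap("wrist","w19")
plan([567,335,207])
p=status.sense()["tcp_pos"]
print([proj(c,[p[0],p[1],z]) for z in (4,28,56)])
m=im.max(2)<45
m[300:]=0; m=m.astype(np.uint8)
cv2.imwrite("pics/zd.png",cv2.resize(im[165:295,200:360],None,fx=5,fy=5,interpolation=cv2.INTER_CUBIC))
np.save("w19.npy",c["camera_from_world"])
```

```text
t 25.87 tcp [567.7 334.3 273.8] F [-0.3 -0.1  1.3] w 0.753 zax [ 0.0029  0.0015 -1.    ]
shift cm [-0.07 -0.08  6.68] rot [-0.0006 -0.0032 -0.0004]
[array([281.12749941, 218.59111123]), array([281.21103544, 228.75494171]), array([281.33123714, 243.37988543])]
```

View pics/zd.png

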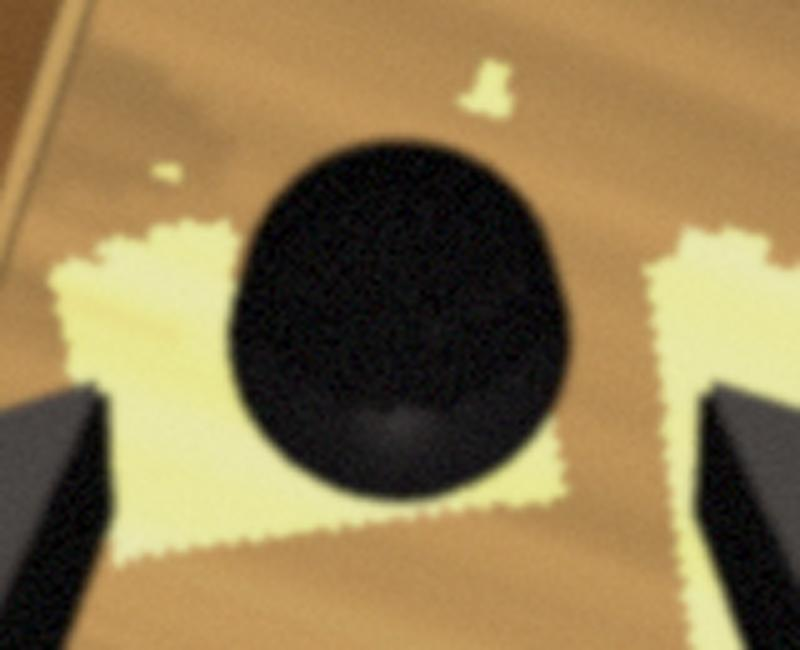

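View pics/w19.png

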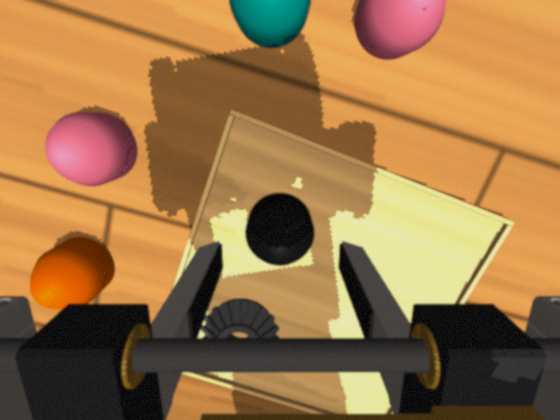

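Run:
```python
from h import *
c={"K":cams.calibration("wrist")["K"],"camera_from_world":np.load("w19.npy")}
tx=np.array([np.cos(.29),np.sin(.29)]);ty=np.array([np.sin(.29),-np.cos(.29)])
p=np.array([567.7,334.3])
for o in (-3,-2,-1,0):
    q=p+o*tx
    far=proj(c,[*(q+26*tx),4]);th=np.linspace(0,6.28,73)
    ring=np.array([proj(c,[*(q+26*np.cos(a)*tx+26*np.sin(a)*ty),28]) for a in th])
    print(o,far,ring[:,0].min(),ring[:,0].max(),ring[ring[:,0].argmax(),1],ring[:,1].max())
print("obs top",138.5/5-.5+165,"L",228.5/5-.5+200,"R",572.5/5-.5+200,"bottom",500.5/5-.5+165)
```

```text
-3 [281.20842587 191.21048679] 246.5902127234948 315.96614084533434 232.46154277897358 264.03304340151885
-2 [281.20923939 189.98943394] 246.55031303311083 316.0079402763502 231.20988182353432 262.85465899836777
-1 [281.2100547  188.76567725] 246.51031926136082 316.04983827541827 229.9552693020278 261.6735785066772
0 [281.21087182 187.53920774] 246.47023107509372 316.0918351916028 228.69769476191172 260.4897926630631
obs top 192.2 L 245.2 R 314.0 bottom 264.6
```

play_rows(
  deltas=[
    [[-0.15, -0.05, 0.8], [-0.001, -0.003, 0]],
    [[-0.33, -0.12, 2.2], [-0.001, -0.003, 0]],
    [[-0.33, -0.12, 3.8], [-0.001, -0.003, 0]],
    [[-0.33, -0.12, 5.2], [-0.001, -0.003, 0]],
    [[-0.33, -0.12, 6.1], [-0.001, -0.003, 0]],
    [[-0.33, -0.12, 6.5], [-0.001, -0.003, 0]],
    [[-0.33, -0.12, 6.65], [-0.001, -0.003, 0]],
    [[-0.33, -0.12, 6.65], [-0.001, -0.003, 0]],
  ],
)

```text
clock: 26.53
tcp_pos: [564.6, 334.6, 207.6]
tool_rot: [0.99, 0.144, 0.0, 0.0]
contact_force: [-0.7, 0.6, 0.8]
width: 0.751
```

Run:
```python
from h import *
c,im=snap("wrist","w20")
plan([564,334.3,207])
p=status.sense()["tcp_pos"]
tx=np.array([np.cos(.29),np.sin(.29)])
for o in (-2,-1,0,1): print(o,proj(c,[*(p[:2]+(26+o)*tx),4]))
cv2.imwrite("pics/zd.png",cv2.resize(im[165:325,180:380],None,fx=4,fy=4,interpolation=cv2.INTER_CUBIC))
```

```text
t 26.58 tcp [564.7 334.7 208.2] F [ 0.8 -0.3  0.5] w 0.751 zax [ 1.7e-03  4.0e-04 -1.0e+00]
shift cm [-0.08  0.02  0.12] rot [ 0.0001 -0.0018 -0.0005]
-2 [280.93237805 214.65895038]
-1 [280.93253348 213.0727814 ]
0 [280.93268936 211.4819231 ]
1 [280.93284571 209.88635465]
```

View pics/zd.png

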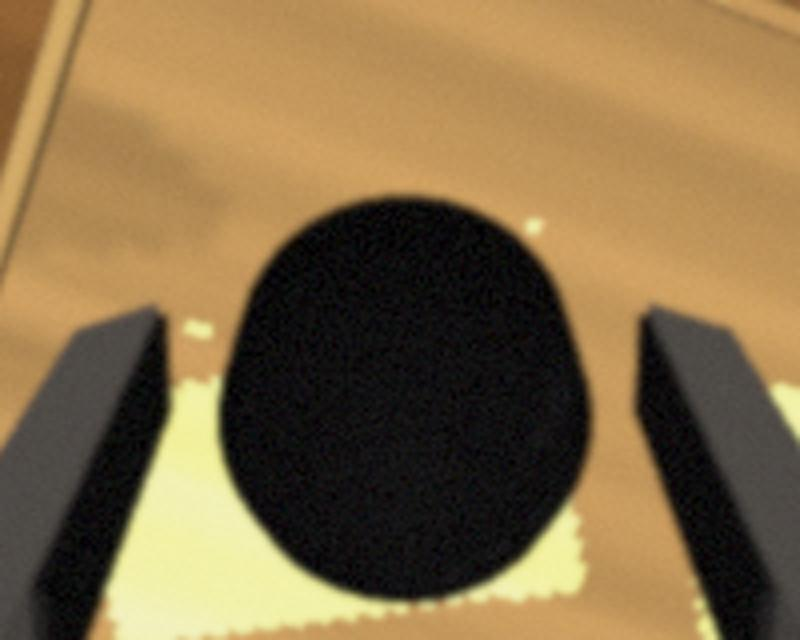

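play_rows(
  deltas=[
    [[-0.1, 0, 0.05], [0, -0.002, 0]],
    [[-0.12, 0, 0.1], [0, -0.002, 0]],
    [[-0.12, 0, 0.1], [0, -0.002, 0]],
    [[-0.12, 0, 0.1], [0, -0.002, 0]],
    [[-0.12, 0, 0.1], [0, -0.002, 0]],
    [[-0.12, 0, 0.1], [0, -0.002, 0]],
    [[-0.12, 0, 0.1], [0, -0.002, 0]],
    [[-0.12, 0, 0.1], [0, -0.002, 0]],
  ],
  fingers=1,
)

```text
clock: 27.25
tcp_pos: [563.7, 334.5, 207.9]
tool_rot: [0.99, 0.144, 0.0, -0.0]
contact_force: [-0.3, 0.7, 3.4]
width: 0.552
```

Run:
```python
from h import *
plan([575,-13.7,365])
```

```text
t 27.25 tcp [563.7 334.5 207.9] F [-0.3  0.7  3.4] w 0.552 zax [ 8.e-04  1.e-04 -1.e+00]
shift cm [ -8.85  33.69 -15.72] rot [ 0.0001 -0.0008 -0.0005]
```

play_rows(
  deltas=[
    [[0, 0, -0.2], [0, 0, 0]],
    [[0, 0, -1], [0, 0, 0]],
    [[0, 0, -2.8], [0, 0, 0]],
    [[0, 0, -5.6], [0, 0, 0]],
    [[0, 0, -9], [0, 0, 0]],
    [[0, 0, -12.4], [0, 0, 0]],
    [[0, 0, -15.2], [0, 0, 0]],
    [[0, 0, -16.6], [0, 0, 0]],
  ],
)

```text
clock: 27.92
tcp_pos: [563.7, 334.5, 379.4]
tool_rot: [0.99, 0.144, 0.004, -0.001]
contact_force: [0.6, -0.6, -0.3]
width: 0.545
```

Run:
```python
from h import *
c,im=snap("wrist","w21")
plan([575,-13.7,372])
```

```text
t 27.97 tcp [563.8 334.7 381.5] F [1.9 1.2 1.5] w 0.546 zax [ 0.0106  0.005  -0.9999]
shift cm [-8.89 33.71  0.79] rot [-0.0018 -0.0116 -0.0004]
```

View pics/w21.png

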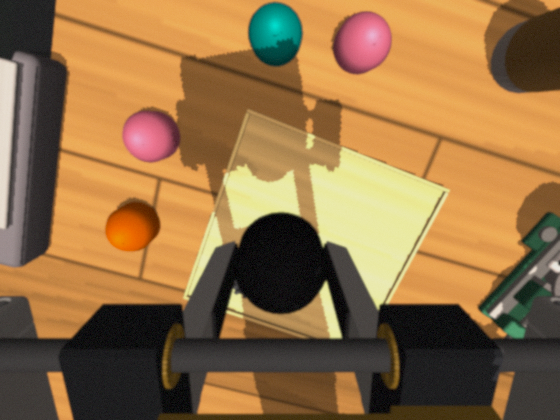

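play_rows(
  deltas=[
    [[-0.3, 1.2, 0.1], [-0.001, -0.006, 0]],
    [[-1, 4, 0.3], [-0.002, -0.0115, 0]],
    [[-2, 7.6, 0.5], [-0.002, -0.0115, 0]],
    [[-3, 11.4, 0.6], [-0.002, -0.0115, 0]],
    [[-4, 15.2, 0.6], [-0.002, -0.0115, 0]],
    [[-5, 19, 0.6], [-0.002, -0.0115, 0]],
    [[-6, 22.8, 0.6], [-0.002, -0.0115, 0]],
    [[-6.9, 26.2, 0.6], [-0.002, -0.0115, 0]],
  ],
)

```text
clock: 28.63
tcp_pos: [571.7, 60.9, 371.8]
tool_rot: [0.99, 0.144, -0.002, 0.0]
contact_force: [1.2, 0.4, -1.4]
width: 0.552
```

Run:
```python
from h import *
plan([575,-13.7,368])
```

```text
t 28.63 tcp [571.7  60.9 371.8] F [ 1.2  0.4 -1.4] w 0.552 zax [-0.0042 -0.0011 -1.    ]
shift cm [-1.8   7.24  0.38] rot [-0.0001  0.0043 -0.0015]
```

play_rows(
  deltas=[
    [[-0.8, 3, 0.1], [0, 0.004, -0.001]],
    [[-1.3, 5, 0.2], [0, 0.004, -0.001]],
    [[-1.6, 6.4, 0.3], [0, 0.004, -0.001]],
    [[-1.75, 7, 0.35], [0, 0.004, -0.001]],
    [[-1.8, 7.24, 0.35], [0, 0.004, -0.001]],
    [[-1.8, 7.24, 0.35], [0, 0.004, -0.001]],
    [[-1.8, 7.24, 0.35], [0, 0.004, -0.001]],
    [[-1.8, 7.24, 0.35], [0, 0.004, -0.001]],
  ],
)

```text
clock: 29.3
tcp_pos: [575.1, -12.4, 368.4]
tool_rot: [0.989, 0.145, -0.0, -0.0]
contact_force: [0.4, -0.5, -0.9]
width: 0.549
```

Run:
```python
from h import *
c,im=snap("side","s22")
plan([575,-13.7,350])
cv2.imwrite("pics/zd.png",cv2.resize(im[165:235,285:355],None,fx=8,fy=8,interpolation=cv2.INTER_CUBIC))
```

```text
t 29.35 tcp [575.1 -12.4 368.4] F [ 0.  -1.1 -1.3] w 0.548 zax [-2.e-04  4.e-04 -1.e+00]
shift cm [-0.04  0.12  1.84] rot [-0.0004  0.      0.0015]
```

View pics/zd.png

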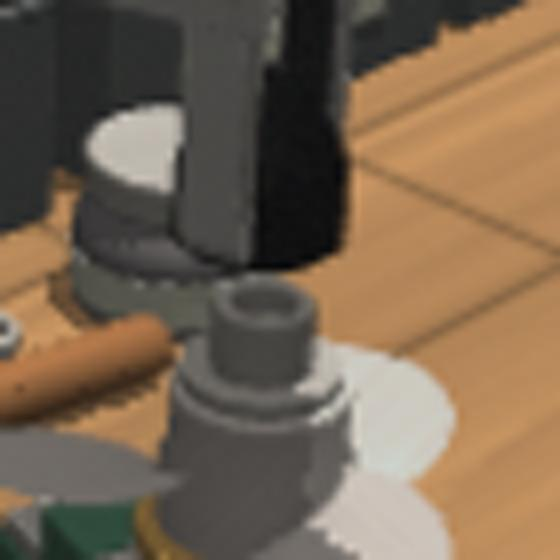

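play_rows(
  deltas=[
    [[-0.08, 0.15, 0.3], [0, 0, 0.001]],
    [[-0.08, 0.15, 0.8], [0, 0, 0.001]],
    [[-0.08, 0.15, 1.3], [0, 0, 0.001]],
    [[-0.08, 0.15, 1.8], [0, 0, 0.001]],
    [[-0.08, 0.15, 2.2], [0, 0, 0.001]],
    [[-0.08, 0.15, 2.5], [0, 0, 0.001]],
    [[-0.08, 0.15, 2.7], [0, 0, 0.001]],
    [[-0.08, 0.15, 2.8], [0, 0, 0.001]],
  ],
)

```text
clock: 30.02
tcp_pos: [574.7, -14.1, 339.9]
tool_rot: [0.989, 0.145, -0.0, -0.0]
contact_force: [0.6, -0.8, -0.1]
width: 0.552
```

Run:
```python
from h import *
plan([574.5,-14,322.9])
print(status.sense()["moment"])
```

```text
t 30.02 tcp [574.7 -14.1 339.9] F [ 0.6 -0.8 -0.1] w 0.552 zax [-9.e-04  4.e-04 -1.e+00]
shift cm [-0.01 -0.01  1.7 ] rot [-0.0007  0.0007  0.0004]
[ 0.05739567 -0.06659949  0.02313781]
```

play_rows(
  deltas=[
    [[0, 0, 0.3], [0, 0, 0]],
    [[0, 0, 0.65], [0, 0, 0]],
    [[0, 0, 1], [0, 0, 0]],
    [[0, 0, 1.3], [0, 0, 0]],
    [[0, 0, 1.5], [0, 0, 0]],
    [[0, 0, 1.63], [0, 0, 0]],
    [[0, 0, 1.72], [0, 0, 0]],
    [[0, 0, 1.78], [0, 0, 0]],
  ],
)

```text
clock: 30.68
tcp_pos: [574.6, -14.1, 322.8]
tool_rot: [0.989, 0.145, -0.0, -0.0]
contact_force: [-1.6, 0.9, 4.5]
width: 0.548
```

Run:
```python
from h import *
plan([574.5,-14,322.9])
print(status.sense()["moment"])
c,im=snap("side","s23")
cv2.imwrite("pics/zd.png",cv2.resize(im[165:235,285:355],None,fx=8,fy=8,interpolation=cv2.INTER_CUBIC))
```

```text
t 30.68 tcp [574.6 -14.1 322.8] F [-1.6  0.9  4.5] w 0.548 zax [-6.e-04  3.e-04 -1.e+00]
shift cm [-0.01 -0.01 -0.01] rot [-0.0005  0.0005  0.0004]
[0.04419745 0.37877049 0.0067221 ]
```

View pics/zd.png

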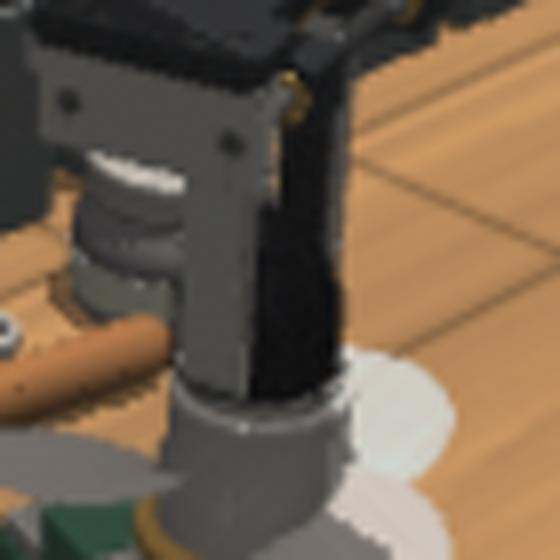

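play_rows(
  deltas=[
    [[0, 0, 0], [0, 0, 0]],
    [[0, 0, 0], [0, 0, 0]],
    [[0, 0, 0], [0, 0, 0]],
    [[0, 0, 0], [0, 0, 0]],
    [[0, 0, -0.5], [0, 0, 0]],
    [[0, 0, -1.8], [0, 0, 0]],
    [[0, 0, -4], [0, 0, 0]],
    [[0, 0, -7], [0, 0, 0]],
  ],
  fingers=0,
)

```text
clock: 31.4
tcp_pos: [574.2, -14.1, 391.0]
tool_rot: [0.989, 0.145, -0.003, -0.001]
contact_force: [0.7, 0.3, 0.2]
width: 1.001
```

play_rows(
  deltas=[
    [[0, 0, -2], [0, 0, 0]],
    [[-2, -1, -4], [0, 0, 0]],
    [[-5, -3, -5], [0, 0, 0]],
    [[-8, -6, -5], [0, 0, 0]],
    [[-11, -9, -5], [0, 0, 0]],
    [[-13, -11, -5], [0, 0, 0]],
    [[-14, -12, -5], [0, 0, 0]],
    [[-14, -12, -5], [0, 0, 0]],
  ],
)

```text
clock: 32.07
tcp_pos: [403.7, 61.9, 443.6]
tool_rot: [0.989, 0.146, -0.002, -0.001]
contact_force: [0.4, -0.6, -0.1]
width: 0.998
```

Run:
```python
from h import *
c,im=snap("side","s24")
c,im2=snap("top","t24")
c,im3=snap("wrist","w24")
plan([574.5,-14,322.9])
cv2.imwrite("pics/zd.png",cv2.resize(im[165:260,265:375],None,fx=6,fy=6,interpolation=cv2.INTER_CUBIC))
```

```text
t 32.22 tcp [406.5  60.5 442.5] F [ 0.3 -0.6  0.8] w 1.001 zax [-5.1e-03  7.0e-04 -1.0e+00]
shift cm [14.02 11.98 11.86] rot [-0.0021  0.0047  0.0003]
```

View pics/zd.png

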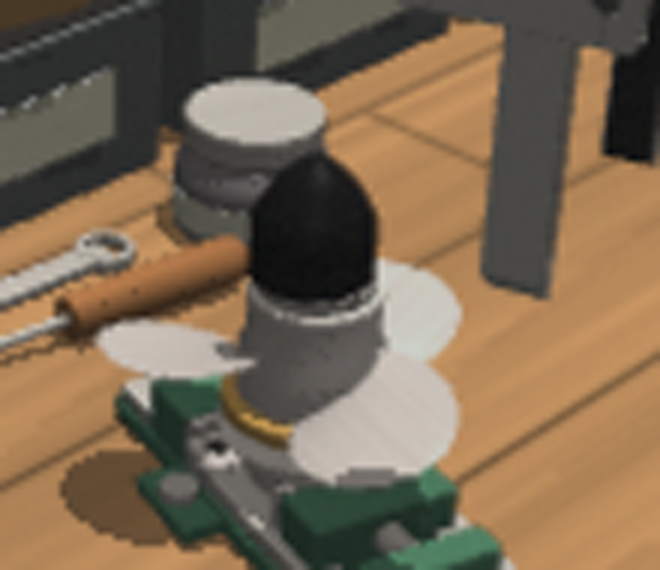

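View pics/t24.png

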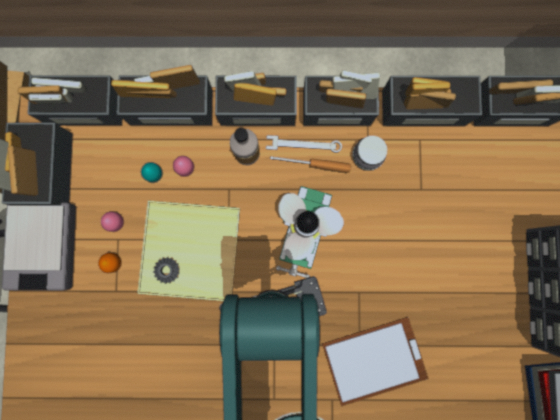

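View pics/w24.png

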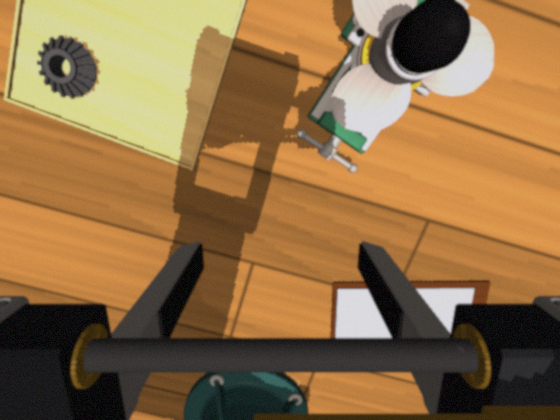

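Run:
```python
from workcell import workorder
print(workorder.finish_job())
```

```text
the job is handed in; nothing more can be done
None
```

The propeller set is on the shaft in order: washer with its collar up, propeller with its narrow end up, spacer with its sleeve up, then the black cap rim down. I handed the job in at about 32 s of the 72 s allowed.

- **Seating:** Each part was lowered under grip until light contact, about 5–10 N of push. Contact came at the expected height each time, to about 0.2 mm by the tool reading. I then released it and lifted the gripper clear.
- **Last pictures:** The side, top and wrist views show the stack upright and square with no visible gaps. The gear, bottle, tub, tools and coloured look-alikes are where they started, and the gripper is clear and open.
- **Disagreements along the way:** The wrist camera and the fixed cameras differed by 3–4 mm on where the washer sat in the gripper relative to the shaft. I went with the side and top views, which agreed with each other. While going on, the washer rubbed the shaft sideways at about 5.5 N, so I moved it over by about 1 mm and it then ran free.

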